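# Load the cupboard lamp's battery box and lock its cover

### The arm

A 6-joint arm with a two-finger parallel gripper is mounted at the origin on the work surface. World frame = base frame: x ahead of the robot, y to its left, z up, the work surface at z = 0. Lengths are in mm, angles in rad, forces in N, time in s.
With the tool pointing down it reaches from about 350 to 775 mm from the base axis. Payload 7.3 kg.
Tool frame: the origin (TCP) lies at the very end of the fingers, on their centre line; the grasp point (between the pads) lies 19 mm behind it (bot.tcp_to_grasp is the distance from the TCP to the grasp point, in mm); z points along the fingers, y is the direction in which the jaws open and shut (so a half turn about z gives the same grasp; the last joint's range is limited). The gripper opens to 92 mm and grips with 3 to 60 N. Pads are 19 mm wide; open, the fingers measure 130 mm over their backs; the gripper's body (75 mm by 190 mm) begins 47 mm behind the grasp point.
Start: joints at [0.991, 0.342, 1.524, -0, 1.275, -0.146], TCP at [220.658, 476.398, 226.741] pointing down, gripper open.
Joint ranges: [-2.53, 2.53], [-0.77, 2.02], [0.04, 2.7], [-1, 4.14], [0.28, 2.66], [-3.11, 3.11]. Speed limits (rad/s): [2.57, 2.57, 3.14, 3.14, 3.14, 3.14].

### API

Orientations are given as [roll, pitch, yaw] about the fixed x, y, z axes, in that order (R = Rz(yaw) Ry(pitch) Rx(roll)).
In Python, from plant import bot gives the robot as it stands. The module is installed in compiled form; this text tells all that it offers.
- The arm moves only by the tool carry_out, never from a script. Its argument "motion" is a list of rows, each a list of 5 numbers: the closure, from 0 (fully open) to 1 (shut), then the shift along the tool's x, y, z in mm, then the turn about the tool's z in degrees. In form: [[claw, dx, dy, dz, spin], ...]. A call has 1 to 10 rows; each row is the pose to reach, as a shift and turn from the pose measured when the call began, along the tool's axes at that moment; what a row does not reach only later rows make up. A row lasts 1/8 s, in which the tool goes at most 62.5 mm and 10.7 degrees, less where a joint would pass 70% of its speed; a pose out of reach is approached as far as the arm can. A call with a gripper value outside its range is refused whole. The fingers move at their own pace and stop on an object; the grip force is fixed at half the most. Time passes only in rows, so rows that repeat a pose let the fingers close. It gives the time, the measured TCP pose, the force and the opening at its end, in the units of the state.
- bot.get_obs(): the state, without advancing time (a new reading comes with each control period).
- bot.capture(name): name is "side" or "top"; returns a dict with "color" (420x560x3 uint8, red, green, blue), "depth" (420x560 float32, mm along the optical axis (not along the pixel's ray), 0 where there is no reading), "K" (3x3 intrinsics, pixels), "k1" (the pictures are not rectified: a ray, as slopes to the right and down, at radius r is drawn at 1 + k1 r^2 times it, then the intrinsics apply), "camera_from_world" (4x4, takes a point from world to camera coordinates). Camera axes: x right, y down, z forward; pixel columns grow to the right and rows downward; lengths in mm; the calibration is good to about 2 mm. A picture is of the moment at which its call begins.
- bot.close_job(): hands the job in, once; it reports no verdict.
The state is a dict: "time": time; "joint_positions": joint angles; "dq": joint speeds; "tau": joint torques, N m; "tool_pos": TCP position; "tcp_rot": TCP orientation; "contact_force": force on the tool from outside, world axes, zero at the start; "moment": the same for the moment, N m; "grip_width": finger opening in mm.
Only numpy, scipy, OpenCV 4.12 (cv2) and the standard library are available. Lean on these libraries where they do the work, as an engineer would, in place of code of your own. Each camera call takes 0.05 s, during which the arm holds its last target.

### The job

Put fresh cells in the cupboard lamp's battery box: loosen the clamp knob and slide the keeper bar all the way out, stand every loose cell upright at the bottom of a well of its own, then hook the cover's front lip into the slot under the hood and pivot the back down until it snaps flat. Finally slide the keeper fully home over the cover, turn the knob back tight and let go; leave the jar, brush, bottle and tin where they are.

Things in the scene. Friction and masses are not known exactly. Their poses are not given: they have to be found in the camera images.
- battery_box: Fixed open grey battery box, 104 x 157 mm, rim z = 62 mm. Origin: middle of the wells, on the ledge; x to its back (away from the robot), y left, z up. Inside 84 (x) x 143 mm, floor z = 4 mm; four wells 32 x 32 mm, partitions 5 mm thick to z = 28 mm, at x = 0, y = -55.5, -18.5, 18.5, 55.5 mm. On its right a rail 36 mm wide, 58 mm high, y = -79 to -215 mm, carries the keeper.
- slot (a point): Middle of the floor of the box's front slot at its mouth (x = -43, y = 0, z = 62 mm in the box's frame, same axes). The slot takes the cover's lip: 70 mm wide in y, 9 mm high, 9 mm deep toward -x; a hood 5 mm thick roofs it (top 76 mm above the ledge).
- snap (a point): Sprung black plastic finger at the middle of the box's back, 30 mm wide; this point is its inner lower tip (x = 41, z = 69.5 mm in the box's frame). It slants up and outward to z = 84 mm. The cover's back edge pushes it outward (up to 8 mm) and it springs back over the cover: 5 to 15 N pressed down near the cover's back edge does it. Stop posts each side at x = 48.5, y = +-55, top z = 73 mm.
- keeper (a joint): Steel keeper bar sliding on the rail: 0 = home, the flat bar (30 mm wide, underside z = 69.5, top 77.5 mm) reaching over the box to its y = -45 mm; grows in m as it slides out to the right (box -y) to 0.065 (end stop), clear of the box. Friction 2 N. Move it by the knob on it. Cannot leave home while the knob is tight.
- clamp_knob (a joint): Quarter-turn clamp knob on the keeper: 0 = tight (starts at or near it), grows in rad counterclockwise seen from above to 1.45 = fully loose (end stop). Above about 1.2 the keeper is free. It turns tight again only with the keeper within 2 mm of home. Friction about 0.06 N m; it stays where it is left.
- knob_grip (a point): Where to grip the clamp knob: on its upright axis, 103 mm above the ledge. The grip is a black bar 13 mm thick, 46 mm long, from z = 86 to 112 mm, over a collar of 30 mm diameter; its long axis is this point's y axis (along the box's y when tight). Keeper's top below it at z = 77.5 mm. At keeper 0: x = 0, y = -106 mm in the box's frame.
- cover_rib (a point): Loose grey cover (130 g), flat on the ledge, rib up. This point: in the grip rib at the cover's middle, 26 mm above its underside. Rib 12 mm thick in x, 60 mm long in y, 5 to 33 mm above the underside. Plate 86 (x) x 156 (y) x 5 mm. x points to the back edge, -x to the lip, z up. Home: 2 mm in +x from the box's middle, 88 mm above the ledge.
- cover_lip (a point): Middle of the lower front edge of the cover's lip, 52 mm in -x from the cover's middle, at the underside. The lip is a tongue 62 mm wide, 3 mm thick (flush with the underside) and 9 mm long. Enters the slot with the back edge raised 10 to 20 degrees.
- cover_back (a point): Middle of the lower back edge of the cover plate, 43 mm in +x from the cover's middle.
- cream_jar_c (a point): Middle of a shoe-cream jar, 44 mm diameter, 45 mm high, among the cells. Leave it.
- shoe_brush: Wooden shoe brush 155 x 50 x 44 mm, long along its x; origin under its middle. Leave it.
- cleaner: Closed white plastic bottle, 68 mm diameter, 210 mm high; origin under its middle. Leave it.
- steel_tin: Lidded steel tin, 100 mm diameter, 110 mm high; origin under its middle. Leave it.
- cell1_mid (a point): Middle of a battery cell standing upright (may be absent): plain cylinder 26 mm diameter, 48 mm high with a small 2 mm button on top, 65 g; this point is 25 mm above its foot.
- cell2_mid (a point): Middle of a battery cell standing upright (may be absent): plain cylinder 26 mm diameter, 48 mm high with a small 2 mm button on top, 65 g; this point is 25 mm above its foot.
- cell3_mid (a point): Middle of a battery cell standing upright (may be absent): plain cylinder 26 mm diameter, 48 mm high with a small 2 mm button on top, 65 g; this point is 25 mm above its foot.
- cell4_mid (a point): Middle of a battery cell standing upright (may be absent): plain cylinder 26 mm diameter, 48 mm high with a small 2 mm button on top, 65 g; this point is 25 mm above its foot.
Things that resemble listed ones, but are neither listed nor needed, are in the scene too. What is shaped like the part that bears cover_rib but green or yellow is not meant.

How it is judged:
By the outcome, as a careful person would: the job done as asked, in the order asked, and still so for the second after the job is handed in, with the robot touching nothing.
Of cell1, cell2, cell3, cell4 only 2 to 4 are there at a start; the rules pass over those that are not, and their reading is None.
At some moment in a run one of cover may be knocked a few centimetres aside while the robot is not near it.
It also fails if it takes over 210 s, if anything falls off the work surface, if the arm or the gripper's body presses on something with over 40 N, if the wrist force passes 120 N, or if a joint passes its speed limit or range.

## Working session

There is one attempt and no reset: what is moved stays moved. The work goes in short steps, Python scripts to look and compute and a tool call to move; the robot and the scene stay as the last step left them, time stands still between calls to the robot, and variables do not carry over. Pictures are saved under pics/ and viewed, and the job is handed in when it is done.

Besides the shell and the picture viewer there is one more tool, called after "Call:" in YAML: its name, and indented under it one key for each argument. carry_out: Moves the arm, as the interface text tells. Its arguments: {"type":"object","properties":{"motion":{"type":"array","items":{"type":"array","items":{"type":"number"}}}},"required":["motion"]}

```bash
mkdir -p pics
python3 - <<'E'
from plant import bot
import cv2,pickle,numpy as np
print(bot.get_obs())
for n in("side","top"):
    c=bot.capture(n); pickle.dump(c,open(n+"0.pkl","wb"))
    cv2.imwrite(f"pics/{n}0.png",c["color"][:,:,::-1]); print(n,c["K"],c["k1"],c["camera_from_world"])
E
```

```text
{'time': 0.0, 'joint_positions': array([ 9.91001900e-01,  3.42744780e-01,  1.52498665e+00, -2.64408061e-06,
        1.27541282e+00, -1.46040261e-01]), 'dq': array([ 1.62202882e-04,  1.00355049e-03, -1.35719535e-03, -4.50369698e-04,
        1.69879680e-05,  2.79533703e-04]), 'tau': array([ 5.24770712e-04, -4.31241453e+01, -2.44216758e+01,  7.18942937e-02,
        5.60197723e-02, -1.19463689e-04]), 'tool_pos': array([220.4265559 , 476.04575554, 226.04411974]), 'tcp_rot': array([-3.14005721e+00, -2.23289054e-04,  2.70783909e+00]), 'contact_force': array([ 0.28252063,  1.15646753, -0.11363298]), 'moment': array([-0.00922296, -0.00612062,  0.00677291]), 'grip_width': 91.69708730640568}
side [[430.23339004   0.         284.40945133]
 [  0.         430.23339004 208.25435035]
 [  0.           0.           1.        ]] -0.0799065647931262 [[ 7.26867159e-01 -6.86738264e-01  7.39535249e-03 -3.71547242e+02]
 [-3.78279085e-01 -4.09324546e-01 -8.30276068e-01  2.48764102e+02]
 [ 5.73209445e-01  6.00702900e-01 -5.57303292e-01  8.83024190e+02]
 [ 0.00000000e+00  0.00000000e+00  0.00000000e+00  1.00000000e+00]]
top [[402.08564079   0.         281.7256787 ]
 [  0.         402.08564079 211.01323996]
 [  0.           0.           1.        ]] -0.04600061403107333 [[-9.20633282e-04 -9.99998962e-01 -1.10862805e-03 -1.28807029e+01]
 [-9.76700088e-01  1.13710179e-03 -2.14605790e-01  4.83573928e+02]
 [ 2.14606828e-01  8.85223881e-04 -9.76700121e-01  9.30329710e+02]
 [ 0.00000000e+00  0.00000000e+00  0.00000000e+00  1.00000000e+00]]
```

View pics/top0.png

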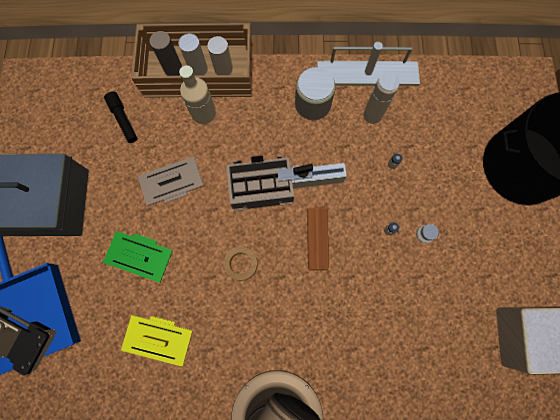

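View pics/side0.png

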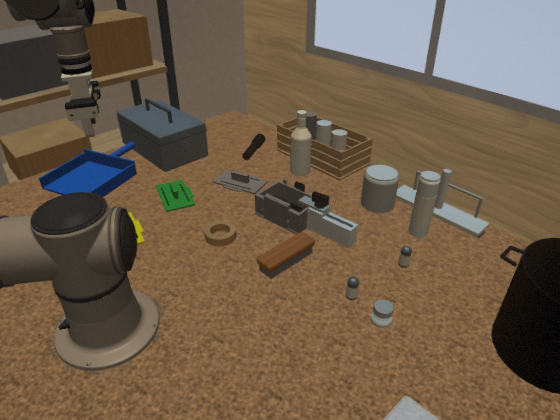

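```bash
cat > h.py <<'E'
import numpy as np,cv2,pickle
def ld(n): return pickle.load(open(n,"rb"))
def dist(c): return np.array([c["k1"],0,0,0,0],float)
def ray(c,px):
    # direction and origin in world
    u=cv2.undistortPoints(np.array([[px]],float),c["K"],dist(c))[0,0]
    T=c["camera_from_world"];R=T[:3,:3];o=-R.T@T[:3,3]
    return o,R.T@np.array([u[0],u[1],1])
def onz(c,px,z):
    o,d=ray(c,px); return o+d*(z-o[2])/d[2]
def proj(c,P):
    T=c["camera_from_world"];P=np.atleast_2d(np.array(P,float))
    q,_=cv2.projectPoints(P,cv2.Rodrigues(T[:3,:3])[0],T[:3,3],c["K"],dist(c)); return q[:,0]
def crop(c,x0,y0,x1,y1,s,fn):
    cv2.imwrite(fn,cv2.resize(c["color"][y0:y1,x0:x1,::-1],None,fx=s,fy=s,interpolation=cv2.INTER_CUBIC))
def cloud(c):
    d=c["depth"];v,u=np.mgrid[0:d.shape[0],0:d.shape[1]]
    p=cv2.undistortPoints(np.stack([u,v],-1).reshape(-1,1,2).astype(float),c["K"],dist(c))[:,0]
    X=np.c_[p,np.ones(len(p))]*d.reshape(-1,1)
    T=c["camera_from_world"];W=(X-T[:3,3])@T[:3,:3]
    W[d.ravel()==0]=np.nan
    return W.reshape(*d.shape,3)
E
python3 - <<'E'
from h import *
t=ld("top0.pkl");s=ld("side0.pkl")
crop(t,220,145,360,225,5.7,"pics/tbox.png")
crop(t,380,140,450,250,5,"pics/tcells.png")
crop(t,130,150,220,210,7,"pics/tcov.png")
crop(s,245,170,365,250,6,"pics/sbox.png")
crop(s,330,235,430,335,5,"pics/scells.png")
W=cloud(t)
for p in [(250,350),(170,180),(260,160),(395,157),(392,226),(428,230),(320,172),(303,171),(300,250)]: print(p,W[p[1],p[0]].round(1))
E
```

```text
(250, 350) [152.   63.6  -2.7]
(170, 180) [571.5 273.5  25.1]
(260, 160) [607.1  39.9  74.8]
(395, 157) [ 625.1 -301.6   47.2]
(392, 226) [ 446.6 -282.6   48.8]
(428, 230) [ 437.3 -372.5   43.8]
(320, 172) [ 580.3 -108.2   61.8]
(303, 171) [568.5 -63.7 106. ]
(300, 250) [394.  -59.3   2.3]
```

View pics/tbox.png

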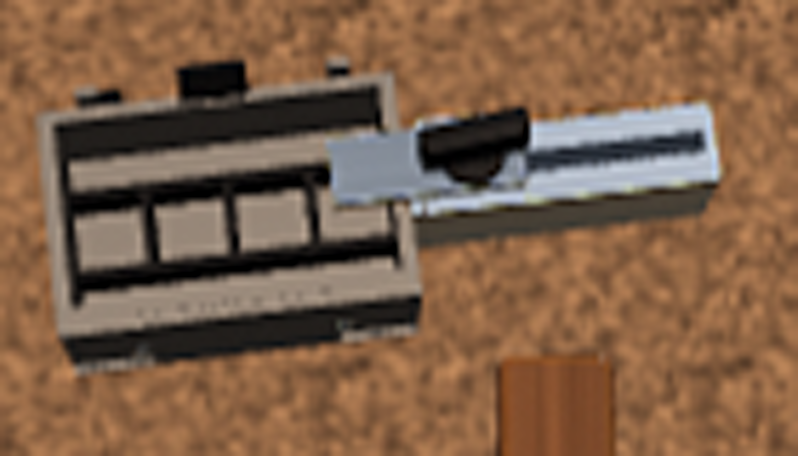

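View pics/tcells.png

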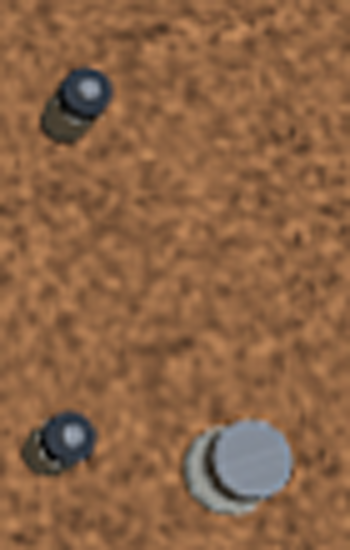

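View pics/tcov.png

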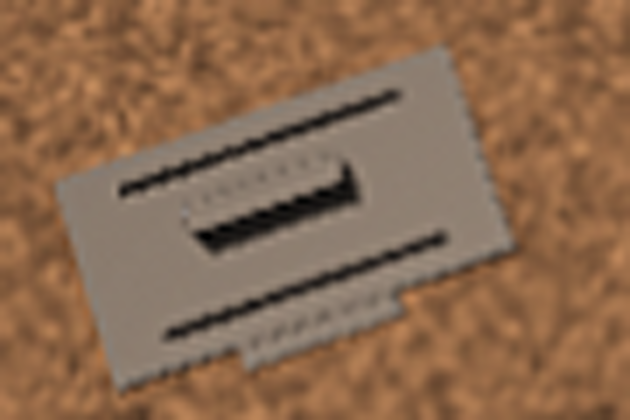

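View pics/sbox.png

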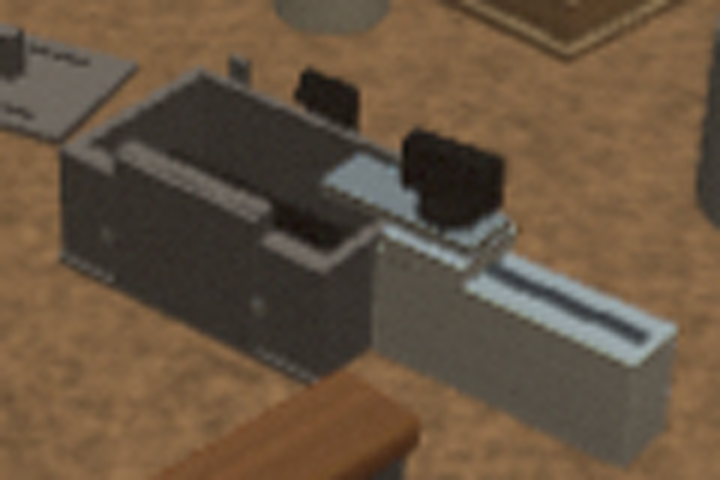

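View pics/scells.png

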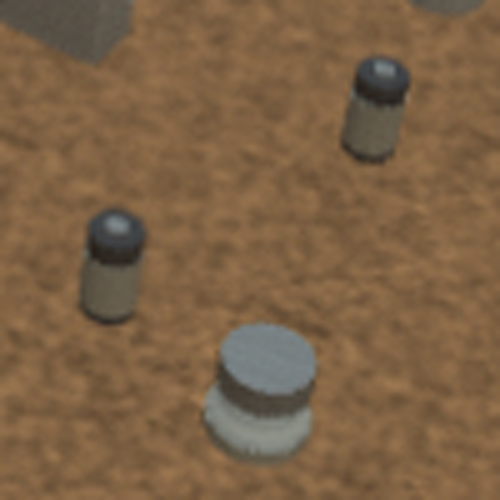

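```bash
cat >> h.py <<'E'
def fit2d(model,world):
    # rigid 2D fit -> x,y,yaw
    m=np.array(model)[:,:2];w=np.array(world)[:,:2]
    a=(m-m.mean(0));b=(w-w.mean(0))
    th=np.arctan2((a[:,0]*b[:,1]-a[:,1]*b[:,0]).sum(),(a*b).sum())
    R=np.array([[np.cos(th),-np.sin(th)],[np.sin(th),np.cos(th)]])
    t=w.mean(0)-R@m.mean(0)
    return t,th,((R@m.T).T+t-w)
E
python3 - <<'E'
from h import *
t=ld("top0.pkl");s=ld("side0.pkl")
f=lambda x,y,sc,x0,y0:((x+.5)/sc+x0-.5,(y+.5)/sc+y0-.5)
# box from top
P=[f(*p,5.7,220,145) for p in [(40,117),(390,75),(62,337),(420,297)]]
w=[onz(t,p,62) for p in P]
print("box top",fit2d([(52,78.5),(52,-78.5),(-52,78.5),(-52,-78.5)],w))
P=[f(*p,6,245,170) for p in [(62,152),(201,68),(323,272)]]
w=[onz(s,p,62) for p in P]
print("box side",fit2d([(-52,78.5),(52,78.5),(-52,-78.5)],w))
P=[f(*p,5.7,220,145) for p in [(710,103),(720,180)]]
print("rail end",[onz(t,p,58).round(1) for p in P])
# cover
P=[f(*p,7,130,150) for p in [(55,185),(442,45),(120,390),(515,247)]]
w=[onz(t,p,5) for p in P]
print("cover",fit2d([(43,78),(43,-78),(-43,78),(-43,-78)],w))
# cells
for n,p,z in [("c1",(85,90),48),("c2",(68,435),48),("jar",(252,458),45)]:
    print(n,onz(t,f(*p,5,380,140),z).round(1))
for n,p,z in [("c1",(382,75),48),("c2",(117,230),48),("jar",(266,357),45)]:
    print(n,onz(s,f(*p,5,330,235),z).round(1))
# knob
for p in [(419,134),(526,109),(527,140),(424,167)]: print("knob",onz(t,f(*p,5.7,220,145),112).round(1))
E
```

```text
box top (array([558.24950446,  41.00785236]), np.float64(0.12011214470594138), array([[ 1.98642445,  1.61592855],
       [ 1.76980404, -1.50318876],
       [-2.58253238,  1.45367643],
       [-1.1736961 , -1.56641622]]))
box side (array([561.74660694,  40.03737063]), np.float64(0.13205319713465213), array([[-1.19401153,  1.02125496],
       [ 1.74086932,  1.57796408],
       [-0.5468578 , -2.59921905]]))
rail end [array([ 606. , -169.6,   58. ]), array([ 570.7, -172.7,   58. ])]
cover (array([576.566048  , 279.23222905]), np.float64(0.3645453310325101), array([[ 0.08847409,  0.86739642],
       [ 0.78913378, -1.07106885],
       [-0.99570558,  0.73199189],
       [ 0.11809772, -0.52831946]]))
c1 [ 623.2 -305.4   48. ]
c2 [ 445.2 -285.7   48. ]
jar [ 434.1 -376.8   45. ]
c1 [ 622.4 -307.9   48. ]
c2 [ 445.1 -288.1   48. ]
jar [ 433.7 -377.    45. ]
knob [573.7 -40.2 112. ]
knob [584.5 -84.5 112. ]
knob [571.  -84.7 112. ]
knob [559.4 -42.2 112. ]
```

```bash
cat >> h.py <<'E'
def overlay(c,pose,fn,win,s,extra=[]):
    x,y,th=pose;R=np.array([[np.cos(th),-np.sin(th),0],[np.sin(th),np.cos(th),0],[0,0,1]])
    L=[]
    def poly(p,z,close=True):
        p=[(*q,z) for q in p]; L.append(p+p[:1] if close else p)
    rect=lambda a,b,cc,d:[(a,b),(cc,b),(cc,d),(a,d)]
    poly(rect(-52,-78.5,52,78.5),62);poly(rect(-42,-71.5,42,71.5),62)
    for w in(-55.5,-18.5,18.5,55.5): poly(rect(-16,w-16,16,w+16),28)
    poly(rect(-18,-79,18,-215),58); poly(rect(-18,-215,18,-215),0)
    poly(rect(-52,-78.5,52,78.5),0)
    im=cv2.resize(c["color"][win[1]:win[3],win[0]:win[2],::-1],None,fx=s,fy=s,interpolation=cv2.INTER_CUBIC)
    for p in L+extra:
        q=proj(c,(R@np.array(p,float).T).T+[x,y,0])
        q=((q+.5-[win[0],win[1]])*s-.5).round().astype(int)
        cv2.polylines(im,[q],False,(0,255,0),1)
    cv2.imwrite(fn,im)
E
python3 - <<'E'
from h import *
t=ld("top0.pkl");s=ld("side0.pkl")
p=(560.5,40.8,.125)
overlay(t,p,"pics/ov_t.png",(220,145,360,225),5.7)
overlay(s,p,"pics/ov_s.png",(245,170,365,250),6)
E
```

```text
(no output)
```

View pics/ov_t.png

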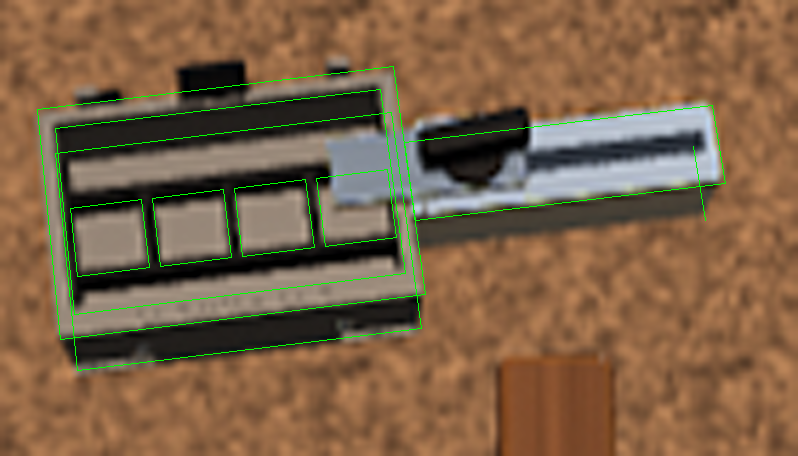

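View pics/ov_s.png

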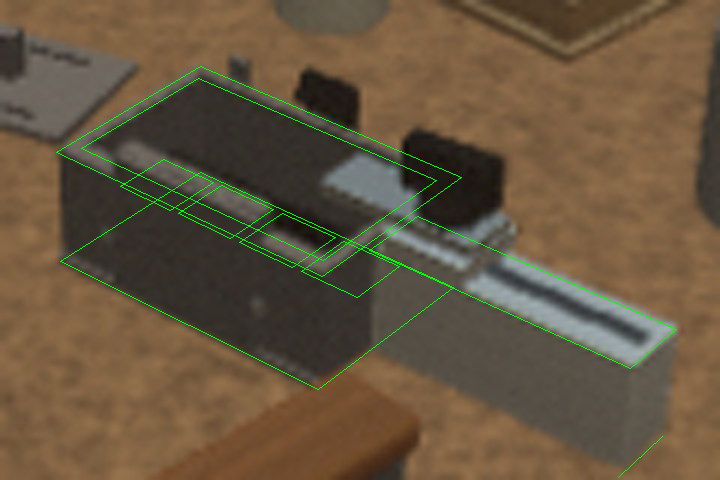

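```bash
cat >> h.py <<'E'
def delta(x,y,z,yaw):
    from plant import bot
    from scipy.spatial.transform import Rotation as Ro
    o=bot.get_obs();R=Ro.from_euler("xyz",o["tcp_rot"]).as_matrix()
    d=R.T@(np.array([x,y,z])-o["tool_pos"])
    s=-(yaw-o["tcp_rot"][2]);s=(s+np.pi)%(2*np.pi)-np.pi
    print("t",round(o["time"],2),"pos",o["tool_pos"].round(1),"rpy",o["tcp_rot"].round(4),"w",round(o["grip_width"],1),"F",o["contact_force"].round(1),"q",o["joint_positions"].round(2))
    print("DELTA",d.round(1),"spin deg",round(np.degrees(s),1))
E
python3 -c "
from h import *
delta(572.5,-64,150,1.826)"
```

```text
t 0.1 pos [220.5 476.1 226.1] rpy [-3.1402e+00 -2.0000e-04  2.7078e+00] w 91.3 F [-0.4 -0.2 -0.2] q [ 0.99  0.34  1.52 -0.    1.28 -0.15]
DELTA [-546.5 -341.9   76.5] spin deg 50.5
```

Call:
carry_out:
  motion:
    - [0.4,-50,-31,0,5]
    - [0.4,-100,-62,0,10]
    - [0.4,-150,-94,0,15]
    - [0.4,-200,-125,0,20]
    - [0.4,-250,-156,0,25]
    - [0.4,-300,-188,0,30]
    - [0.4,-350,-219,0,35]
    - [0.4,-400,-250,0,40]
    - [0.4,-450,-281,0,45]
    - [0.4,-500,-313,0,50]

```text
time: 1.35
tool_pos: [543.3, -19.8, 226.1]
tcp_rot: [-3.14, 0.0, 1.832]
contact_force: [0.5, 0.9, 0.4]
grip_width: 54.8
```

```bash
python3 -c "
from h import *
delta(572.5,-64,150,1.826)"
```

```text
t 1.35 pos [543.3 -19.8 226.1] rpy [-3.1402e+00  5.0000e-04  1.8321e+00] w 54.8 F [0.5 0.9 0.4] q [-0.18  0.38  1.47 -0.    1.29 -0.44]
DELTA [-50.2  17.   76.1] spin deg 0.3
```

Call:
carry_out:
  motion:
    - [0.55,-25,9,30,0]
    - [0.55,-50,17,60,0]
    - [0.55,-50,17,76,0]
    - [0.55,-50,17,76,0]

```text
time: 1.85
tool_pos: [571.3, -63.0, 148.9]
tcp_rot: [-3.137, -0.002, 1.832]
contact_force: [0.4, 0.1, 0.0]
grip_width: 41.3
```

```bash
cat > snap.py <<'E'
import sys
from plant import bot
from h import *
import pickle
n,k=sys.argv[1],sys.argv[2]
c=bot.capture(n);pickle.dump(c,open(f"{n}{k}.pkl","wb"))
if len(sys.argv)>3:
    a=[int(v) for v in sys.argv[3:7]];crop(c,*a,float(sys.argv[7]),f"pics/{n}{k}.png")
else: cv2.imwrite(f"pics/{n}{k}.png",c["color"][:,:,::-1])
E
python3 snap.py top 1 220 120 360 220 5.7; python3 snap.py side 1 245 130 385 250 5; python3 -c "
from h import *
delta(572.5,-64,90,1.826)"
```

```text
t 1.95 pos [572.5 -62.9 151.1] rpy [-3.1410e+00  7.0000e-04  1.8331e+00] w 41.3 F [-0.9 -0.1 -0. ] q [-0.24  0.5   1.49 -0.    1.15 -0.5 ]
DELTA [-1.  -0.3 61.1] spin deg 0.4
```

View pics/top1.png

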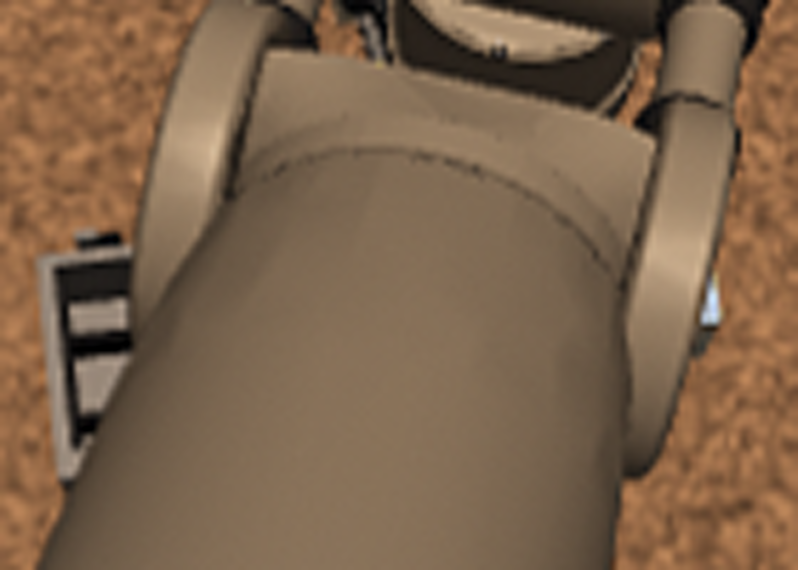

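View pics/side1.png

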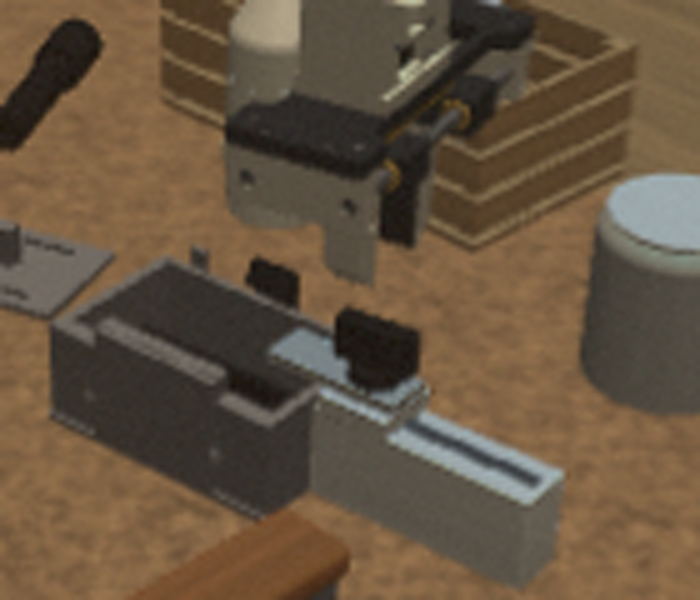

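Call:
carry_out:
  motion:
    - [0.55,-1,0,25,0]
    - [0.55,-1,0,45,0]
    - [0.55,-1,0,60,0]
    - [0.55,-1,0,60,0]
    - [0.8,-1,0,60,0]
    - [1,-1,0,60,0]
    - [1,-1,0,60,0]
    - [1,-1,0,60,0]

```text
time: 2.95
tool_pos: [575.6, -63.7, 91.9]
tcp_rot: [3.135, 0.002, 1.832]
contact_force: [9.2, 1.9, -3.5]
grip_width: 12.7
```

Call:
carry_out:
  motion:
    - [1,0,0,0,0]
    - [1,0,0,0,-8]
    - [1,0,0,0,-16]
    - [1,0,0,0,-24]
    - [1,0,0,0,-32]
    - [1,0,0,0,-40]

```text
time: 3.7
tool_pos: [575.9, -63.7, 91.8]
tcp_rot: [3.138, 0.006, 2.535]
contact_force: [2.3, -0.0, -1.9]
grip_width: 12.6
```

```bash
python3 -c "
from h import *
delta(575.6,-63.7,91,1.826+1.32)
from plant import bot
print(bot.get_obs()['moment'])"
```

```text
t 3.7 pos [575.9 -63.7  91.8] rpy [3.1382 0.0061 2.5351] w 12.6 F [ 2.3 -0.  -1.9] q [-0.24  0.57  1.55  0.    1.01 -1.21]
DELTA [ 0.2 -0.1  0.8] spin deg -35.0
[-0.04798959 -0.09701836 -0.06424654]
```

Call:
carry_out:
  motion:
    - [1,0,0,0,-8]
    - [1,0,0,0,-16]
    - [1,0,0,0,-24]
    - [1,0,0,0,-32]
    - [1,0,0,0,-36]
    - [1,0,0,0,-36]

```text
time: 4.45
tool_pos: [575.9, -63.8, 91.8]
tcp_rot: [-3.141, 0.007, -3.121]
contact_force: [1.9, -0.1, -1.9]
grip_width: 12.7
```

```bash
python3 -c "
from h import *
delta(575.6+.125*65,-63.7-.992*65,91,3.146)
from plant import bot
print(bot.get_obs()['moment'])"
```

```text
t 4.45 pos [575.9 -63.8  91.8] rpy [-3.1408  0.0071 -3.1214] w 12.7 F [ 1.9 -0.1 -1.9] q [-0.24  0.57  1.55  0.    1.01 -1.83]
DELTA [ -6.5 -64.5   0.9] spin deg 0.9
[-0.05384804 -0.13643465 -0.40712105]
```

Call:
carry_out:
  motion:
    - [1,0,0,0,1]
    - [1,-1,-10,0,1]
    - [1,-2,-20,0,1]
    - [1,-3,-30,0,1]
    - [1,-4,-40,0,1]
    - [1,-5,-50,0,1]
    - [1,-6,-60,0,1]
    - [1,-7,-66,0,1]
    - [1,-7,-66,0,1]
    - [1,-7,-66,0,1]

```text
time: 5.7
tool_pos: [583.7, -128.0, 91.8]
tcp_rot: [3.139, 0.006, -3.139]
contact_force: [0.3, 9.5, -0.1]
grip_width: 12.7
```

```bash
python3 -c "
from h import *
delta(575.6,-63.7,91,3.146)
from plant import bot
print(bot.get_obs()['moment'])"
```

```text
t 5.7 pos [ 583.7 -128.    91.8] rpy [ 3.1393  0.0055 -3.1388] w 12.7 F [ 0.3  9.5 -0.1] q [-0.35  0.6   1.5   0.    1.04 -1.92]
DELTA [ 7.9 64.4  0.9] spin deg -0.1
[ 1.54099295  0.04985576 -0.03954414]
```

Call:
carry_out:
  motion:
    - [0.7,0,0,0,0]
    - [0.5,0,0,0,0]
    - [0.5,0,0,0,0]
    - [0.5,0,0,-30,0]
    - [0.5,0,0,-60,10]
    - [0.5,0,0,-80,20]
    - [0.5,0,0,-80,30]
    - [0.5,0,0,-80,40]

```text
time: 6.7
tool_pos: [583.3, -128.7, 172.3]
tcp_rot: [3.136, 0.004, 2.44]
contact_force: [0.1, 0.3, -0.0]
grip_width: 46.0
```

```bash
python3 -c "
from h import *
delta(447.3,-287,170,1.696)
"
```

```text
t 6.7 pos [ 583.3 -128.7  172.3] rpy [3.1363 0.0038 2.4402] w 46.0 F [ 0.1  0.3 -0. ] q [-0.35  0.52  1.4   0.    1.22 -1.22]
DELTA [   1.7 -208.7    1.2] spin deg 42.6
```

Call:
carry_out:
  motion:
    - [0.45,0,-40,0,9]
    - [0.45,1,-80,0,18]
    - [0.45,1,-120,0,27]
    - [0.45,2,-160,0,36]
    - [0.45,2,-200,0,43]
    - [0.45,2,-209,0,43]
    - [0.45,2,-209,0,43]
    - [0.45,2,-209,0,43]

```text
time: 7.7
tool_pos: [447.6, -286.3, 171.3]
tcp_rot: [3.135, -0.001, 1.692]
contact_force: [0.6, -0.6, 0.1]
grip_width: 50.2
```

```bash
python3 snap.py side 2 290 130 430 250 5; python3 snap.py top 2; python3 -c "
from h import *
delta(447.3,-287,29,1.696)
"
```

```text
t 7.8 pos [ 447.6 -286.2  171.2] rpy [ 3.1350e+00 -1.1000e-03  1.6918e+00] w 50.2 F [ 0.1  0.2 -0.7] q [-0.72  0.4   1.6   0.01  1.14 -0.84]
DELTA [ -0.9  -1.3 142.2] spin deg -0.2
```

View pics/top2.png

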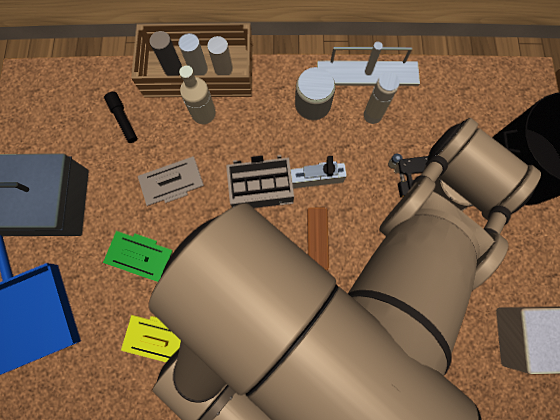

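View pics/side2.png

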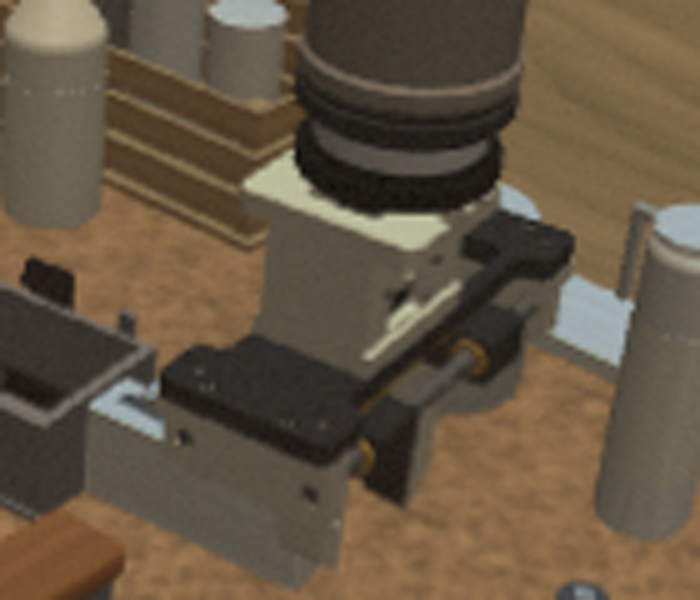

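Call:
carry_out:
  motion:
    - [0.45,-1,-1,50,0]
    - [0.45,-1,-1,100,0]
    - [0.45,-1,-1,125,0]
    - [0.45,-1,-1,142,0]
    - [0.45,-1,-1,142,0]
    - [0.7,-1,-1,142,0]
    - [0.8,-1,-1,142,0]
    - [0.9,-1,-1,142,0]
    - [0.9,-1,-1,142,0]
    - [0.9,-1,-1,142,0]

```text
time: 9.05
tool_pos: [447.9, -287.4, 29.7]
tcp_rot: [3.134, -0.0, 1.692]
contact_force: [0.0, 0.4, 3.0]
grip_width: 25.4
```

```bash
python3 snap.py side 3 290 180 430 300 5; python3 -c "
from h import *
delta(447.3,-287,170,1.696)
"
```

```text
t 9.1 pos [ 448.  -287.4   29.7] rpy [ 3.1343e+00 -2.0000e-04  1.6918e+00] w 25.5 F [0.9 0.5 4. ] q [-0.72  0.59  1.74  0.01  0.81 -0.84]
DELTA [   0.5    0.4 -140.3] spin deg -0.2
```

View pics/side3.png

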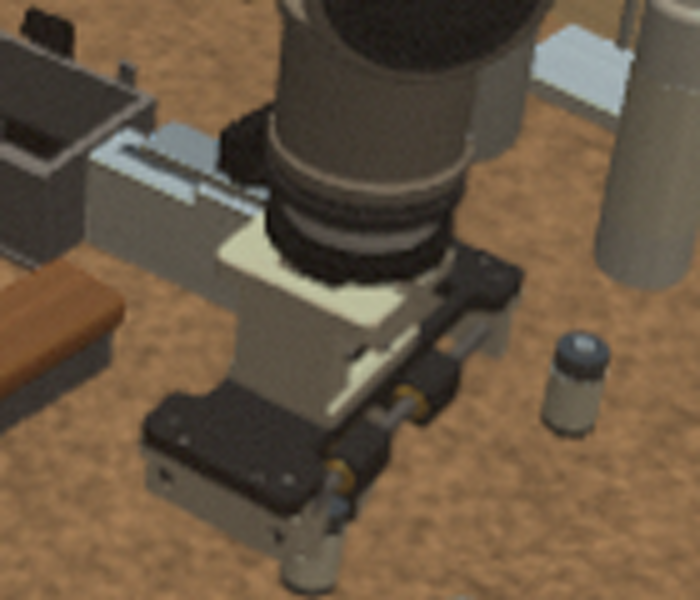

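Call:
carry_out:
  motion:
    - [0.9,0,0,-20,0]
    - [0.9,0,0,-60,0]
    - [0.9,0,0,-110,0]
    - [0.9,0,0,-140,0]
    - [0.9,0,0,-140,0]

```text
time: 9.72
tool_pos: [447.8, -288.2, 171.7]
tcp_rot: [3.131, 0.003, 1.692]
contact_force: [0.4, 0.4, -1.6]
grip_width: 25.8
```

```bash
python3 -c "
from h import *
delta(560.2,59.8,170,1.696)
"
```

```text
t 9.72 pos [ 447.8 -288.2  171.7] rpy [3.1312 0.0032 1.6917] w 25.8 F [ 0.4  0.4 -1.6] q [-0.72  0.4   1.6   0.01  1.14 -0.84]
DELTA [331.9 153.6   2.2] spin deg -0.2
```

Call:
carry_out:
  motion:
    - [0.9,38,17,0,0]
    - [0.9,78,36,0,0]
    - [0.9,118,55,0,0]
    - [0.9,158,73,0,0]
    - [0.9,198,92,0,0]
    - [0.9,238,110,0,0]
    - [0.9,278,129,0,0]
    - [0.9,310,144,0,0]
    - [0.9,332,154,0,0]
    - [0.9,332,154,0,0]

```text
time: 10.98
tool_pos: [559.9, 61.3, 170.2]
tcp_rot: [3.134, 0.003, 1.694]
contact_force: [0.5, -0.9, -1.8]
grip_width: 25.6
```

Call:
carry_out:
  motion:
    - [0.9,0,0,15,0]
    - [0.9,0,0,35,0]
    - [0.9,0,0,60,0]
    - [0.9,0,0,75,0]
    - [0.9,0,0,75,0]
    - [0.9,0,0,75,0]

```text
time: 11.72
tool_pos: [560.8, 60.9, 95.7]
tcp_rot: [3.133, 0.003, 1.694]
contact_force: [1.5, 0.1, -0.2]
grip_width: 25.8
```

```bash
python3 snap.py side 4 220 110 360 230 5;python3 snap.py top 4 200 120 340 220 5.7; python3 -c "
from h import *
delta(560.2,59.8,60,1.696)
"
```

```text
t 11.82 pos [561.   61.1  96.1] rpy [3.1327e+00 3.0000e-03 1.6942e+00] w 25.3 F [-0.1  0.6 -0.5] q [-0.03  0.54  1.6  -0.    1.   -0.15]
DELTA [-1.1 -1.3 36.1] spin deg -0.1
```

View pics/side4.png

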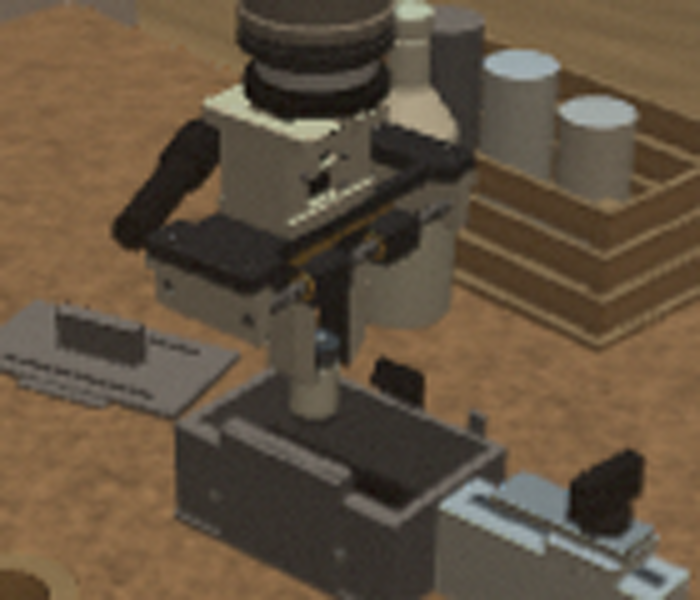

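View pics/top4.png

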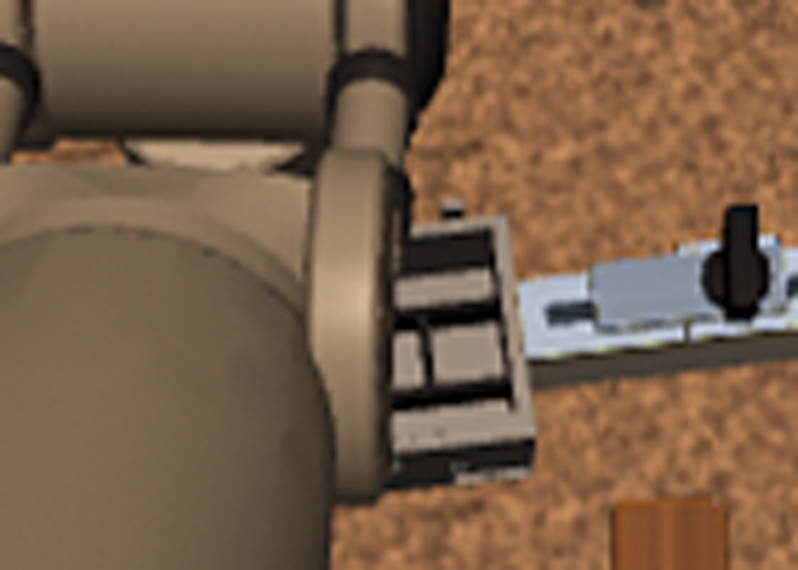

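```bash
python3 -c "
from h import *
s=ld('side4.pkl')
f=lambda x,y,sc,x0,y0:((x+.5)/sc+x0-.5,(y+.5)/sc+y0-.5)
for z in (66,68,70):
  print(z,onz(s,f(315,404,5,220,110),z))
  P=np.array([561,61.1,z]); ang=.125
  print(((proj(s,P)+.5-[220,110])*5-.5))
"
```

```text
66 [569.94531871  70.3717443   66.        ]
[[314.678627   416.02381852]]
68 [567.70442434  67.99801449  68.        ]
[[314.69646363 412.98488658]]
70 [565.46352997  65.62428469  70.        ]
[[314.71433603 409.94039707]]
```

Call:
carry_out:
  motion:
    - [0.9,-1,-1,0,0]
    - [0.9,-1,-1,12,0]
    - [0.9,-1,-1,24,0]
    - [0.9,-1,-1,36,0]
    - [0.9,-1,-1,44,0]
    - [0.9,-1,-1,50,0]
    - [0.9,-1,-1,50,0]

```text
time: 12.7
tool_pos: [560.5, 59.9, 45.5]
tcp_rot: [3.133, 0.003, 1.694]
contact_force: [1.1, 0.5, -1.2]
grip_width: 25.1
```

```bash
python3 -c "
from h import *
delta(560.2,59.8,34,1.696)
"
```

```text
t 12.7 pos [560.5  59.9  45.5] rpy [3.1333e+00 2.8000e-03 1.6941e+00] w 25.1 F [ 1.1  0.5 -1.2] q [-0.03  0.61  1.64 -0.    0.88 -0.15]
DELTA [-0.  -0.4 11.4] spin deg -0.1
```

Call:
carry_out:
  motion:
    - [0.9,0,0,6,0]
    - [0.9,0,0,11,0]
    - [0.9,0,0,11.5,0]
    - [0.9,0,0,11.5,0]

```text
time: 13.2
tool_pos: [560.5, 59.9, 33.9]
tcp_rot: [3.133, 0.003, 1.694]
contact_force: [0.4, 0.6, -0.5]
grip_width: 26.0
```

Call:
carry_out:
  motion:
    - [0.62,0,0,0,0]
    - [0.62,0,0,0,0]
    - [0.62,0,0,0,0]
    - [0.62,0,0,-20,0]
    - [0.62,0,0,-50,0]
    - [0.62,0,0,-90,0]
    - [0.62,0,0,-130,0]
    - [0.62,0,0,-136,0]

```text
time: 14.2
tool_pos: [560.8, 60.1, 173.0]
tcp_rot: [3.128, 0.004, 1.694]
contact_force: [0.0, 0.4, -1.0]
grip_width: 35.1
```

```bash
python3 snap.py side 5 220 110 360 230 5; python3 -c "
from h import *
delta(625,-306.5,170,1.696)
"
```

```text
t 14.25 pos [560.2  60.1 171.9] rpy [3.1297 0.0034 1.6942] w 35.1 F [ 0.  -0.1  0.2] q [-0.03  0.45  1.51 -0.    1.17 -0.15]
DELTA [-371.8   19.1    3.4] spin deg -0.1
```

View pics/side5.png

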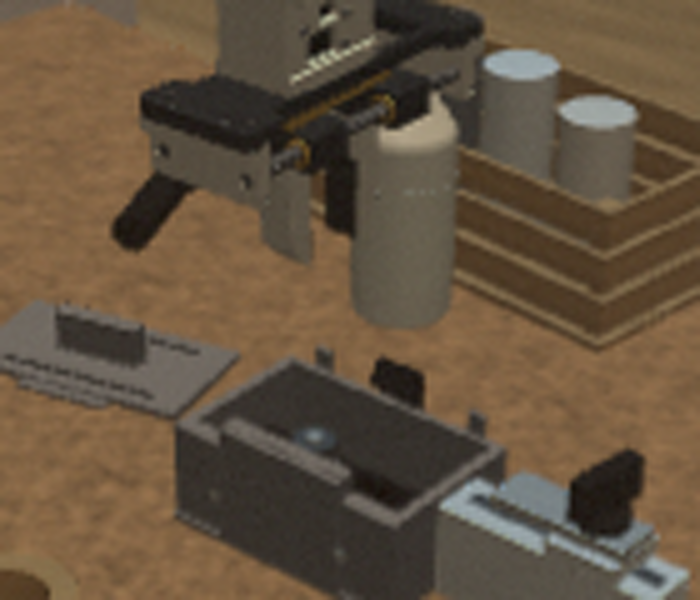

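```bash
python3 -c "
from h import *
s=ld('side0.pkl');t=ld('top0.pkl')
print(onz(t,(387,84),210),onz(s,(429,177),210),onz(s,(421,230),0),onz(t,(374,118),0))
print(onz(t,(315,80),110))
for z in (0,50,100): print(proj(t,[(450,0,z)]))
"
```

```text
[ 736.54978525 -246.83181927  210.        ] [ 701.35286383 -288.08198696  210.        ] [ 781.8299848  -261.03004688    0.        ] [ 754.73388319 -265.43550669    0.        ]
[804.68728077 -96.56048772 110.        ]
[[276.52048311 228.26298364]]
[[276.23763454 224.71384519]]
[[275.92508495 220.79132991]]
```

```bash
python3 -c "
from h import *
t=ld('top0.pkl');W=cloud(t);s=ld('side0.pkl');V=cloud(s)
for p in [(387,84),(384,95),(378,110),(197,95),(186,72),(372,60)]: print(p,W[p[1],p[0]].round())
for p in [(429,177),(425,200),(445,180)]: print(p,V[p[1],p[0]].round())
"
```

```text
(387, 84) [ 755. -256.  177.]
(384, 95) [ 738. -253.  157.]
(378, 110) [ 738. -257.   81.]
(197, 95) [747. 188. 142.]
(186, 72) [768. 200. 208.]
(372, 60) [ 870. -245.   97.]
(429, 177) [ 755. -263.  179.]
(425, 200) [ 742. -272.  121.]
(445, 180) [ 871. -256.  122.]
```

Call:
carry_out:
  motion:
    - [0.45,-40,0,0,-8]
    - [0.45,-80,0,0,-16]
    - [0.45,-120,2,0,-24]
    - [0.45,-160,4,0,-32]
    - [0.45,-200,6,0,-40]
    - [0.45,-240,8,0,-48]
    - [0.45,-280,10,0,-56]
    - [0.45,-320,14,0,-64]
    - [0.45,-360,18,0,-70]
    - [0.45,-372,19,0,-70]

```text
time: 15.5
tool_pos: [624.1, -308.8, 170.8]
tcp_rot: [3.14, 0.009, 2.914]
contact_force: [0.6, 0.4, -0.6]
grip_width: 50.4
```

```bash
python3 -c "
from h import *
delta(625,-306.5,29.5,2.916)
"
```

```text
t 15.5 pos [ 624.1 -308.8  170.8] rpy [3.14   0.0092 2.9138] w 50.4 F [ 0.6  0.4 -0.6] q [-0.57  0.7   1.07  0.    1.36 -1.92]
DELTA [  0.9   2.2 141.3] spin deg -0.1
```

Call:
carry_out:
  motion:
    - [0.45,1,2,40,0]
    - [0.45,1,2,90,0]
    - [0.45,1,2,125,0]
    - [0.45,1,2,141,0]
    - [0.45,1,2,141,0]
    - [0.7,1,2,141,0]
    - [0.8,1,2,141,0]
    - [0.9,1,2,141,0]
    - [0.9,1,2,141,0]
    - [0.9,1,2,141,0]

```text
time: 16.75
tool_pos: [625.4, -307.0, 30.9]
tcp_rot: [3.141, 0.011, 2.914]
contact_force: [0.1, 0.8, 5.6]
grip_width: 25.1
```

```bash
python3 snap.py side 6 290 150 460 290 4; python3 -c "
from h import *
delta(625,-306.5,170,1.696)
"
```

```text
t 16.8 pos [ 625.4 -307.    30.9] rpy [3.1405 0.0109 2.9137] w 25.4 F [-0.3  0.7  5.7] q [-0.57  0.83  1.22  0.01  1.08 -1.91]
DELTA [  -1.     0.5 -139.1] spin deg 69.8
```

View pics/side6.png

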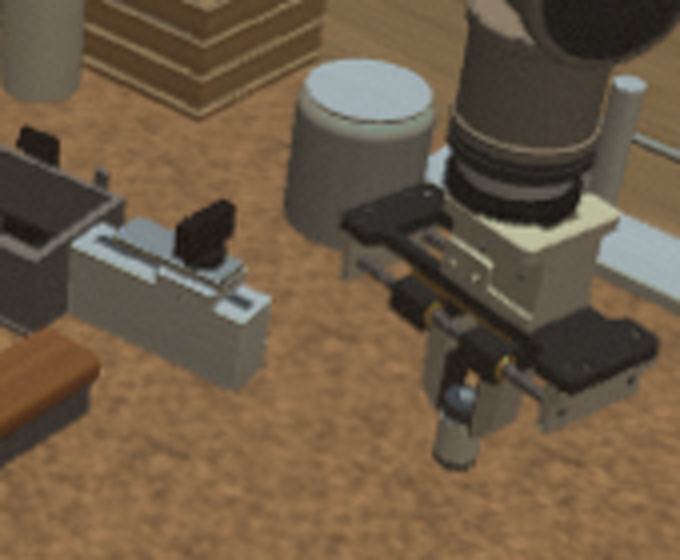

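Call:
carry_out:
  motion:
    - [0.9,0,0,-20,0]
    - [0.9,0,0,-60,0]
    - [0.9,0,0,-110,0]
    - [0.9,0,0,-139,0]
    - [0.9,0,0,-139,10]
    - [0.9,0,0,-139,18]

```text
time: 17.55
tool_pos: [623.9, -306.8, 171.7]
tcp_rot: [3.137, 0.012, 2.594]
contact_force: [-0.6, -0.1, -0.4]
grip_width: 25.4
```

```bash
python3 -c "
from h import *
delta(564.8,23,170,1.696)
"
```

```text
t 17.55 pos [ 623.9 -306.8  171.7] rpy [3.1372 0.0116 2.5945] w 25.4 F [-0.6 -0.1 -0.4] q [-0.57  0.7   1.08  0.    1.36 -1.59]
DELTA [2.221e+02 2.510e+02 2.000e-01] spin deg 51.5
```

Call:
carry_out:
  motion:
    - [0.9,22,25,0,7]
    - [0.9,49,55,0,14]
    - [0.9,76,86,0,21]
    - [0.9,103,116,0,28]
    - [0.9,130,147,0,35]
    - [0.9,157,177,0,42]
    - [0.9,184,208,0,49]
    - [0.9,205,232,0,51.5]
    - [0.9,222,251,0,51.5]
    - [0.9,222,251,0,51.5]

```text
time: 18.8
tool_pos: [564.6, 24.5, 171.3]
tcp_rot: [3.129, 0.004, 1.698]
contact_force: [-0.6, -0.2, 0.3]
grip_width: 25.1
```

Call:
carry_out:
  motion:
    - [0.9,0,0,15,0]
    - [0.9,0,0,35,0]
    - [0.9,0,0,60,0]
    - [0.9,0,0,70,0]
    - [0.9,0,0,70,0]
    - [0.9,0,0,70,0]

```text
time: 19.55
tool_pos: [566.1, 24.1, 102.0]
tcp_rot: [3.128, 0.004, 1.698]
contact_force: [0.2, -0.2, -0.6]
grip_width: 24.9
```

```bash
python3 snap.py side 7 220 110 360 230 5; python3 -c "
from h import *
delta(564.8,23,60,1.696)
s=ld('side7.pkl')
from plant import bot
p=bot.get_obs()['tool_pos']
for z in (p[2]-30,p[2]+20):
  P=np.array([p[0],p[1],z]); print(((proj(s,P)+.5-[220,110])*5-.5))
"
```

```text
t 19.6 pos [566.2  24.2 102.2] rpy [3.1272 0.0042 1.6981] w 25.1 F [-0.4 -0.1 -1.2] q [-0.09  0.53  1.59 -0.    1.   -0.22]
DELTA [-0.8 -2.1 42.1] spin deg 0.1
[[367.60043022 429.17813917]]
[[369.32838902 350.29369487]]
```

View pics/side7.png

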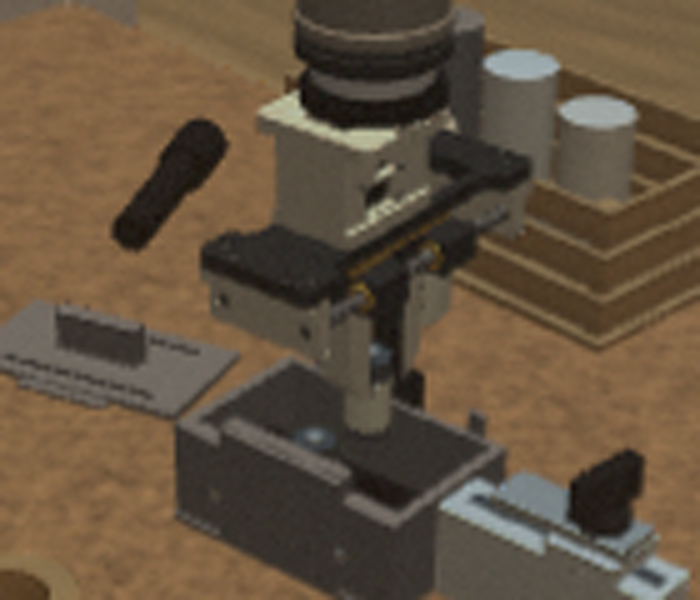

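Call:
carry_out:
  motion:
    - [0.9,-1,-2,0,0]
    - [0.9,-1,-2,15,0]
    - [0.9,-1,-2,30,0]
    - [0.9,-1,-2,42,0]
    - [0.9,-1,-2,50,0]
    - [0.9,-1,-2,56,0]
    - [0.9,-1,-2,56,0]

```text
time: 20.48
tool_pos: [565.0, 22.8, 45.7]
tcp_rot: [3.128, 0.004, 1.698]
contact_force: [0.3, -0.3, -0.4]
grip_width: 25.3
```

Call:
carry_out:
  motion:
    - [0.9,0,0,6,0]
    - [0.9,0,0,10.5,0]
    - [0.9,0,0,10.5,0]
    - [0.9,0,0,10.5,0]
    - [0.62,0,0,10.5,0]
    - [0.62,0,0,10.5,0]
    - [0.62,0,0,10.5,0]

```text
time: 21.35
tool_pos: [565.1, 22.8, 35.3]
tcp_rot: [3.128, 0.004, 1.698]
contact_force: [-0.1, -0.6, -1.1]
grip_width: 35.0
```

Call:
carry_out:
  motion:
    - [0.62,0,0,-20,0]
    - [0.62,0,0,-50,0]
    - [0.62,0,0,-90,0]
    - [0.62,0,0,-130,0]
    - [0.55,0,50,-160,0]
    - [0.55,30,100,-180,0]
    - [0.55,80,130,-190,0]
    - [0.55,130,130,-190,0]
    - [0.55,150,130,-190,0]

```text
time: 22.48
tool_pos: [671.7, 191.5, 225.9]
tcp_rot: [3.129, 0.004, 1.701]
contact_force: [-0.2, -0.3, -0.2]
grip_width: 41.6
```

```bash
python3 snap.py side 8; python3 snap.py top 8; python3 -c "
from h import *
crop(ld('side8.pkl'),220,150,360,250,5,'pics/side8c.png')"
```

```text
(no output)
```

View pics/top8.png

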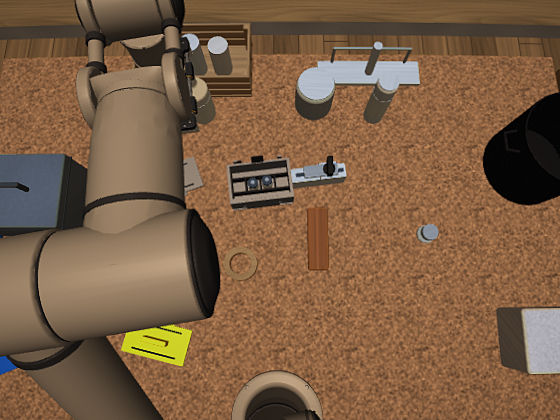

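View pics/side8c.png

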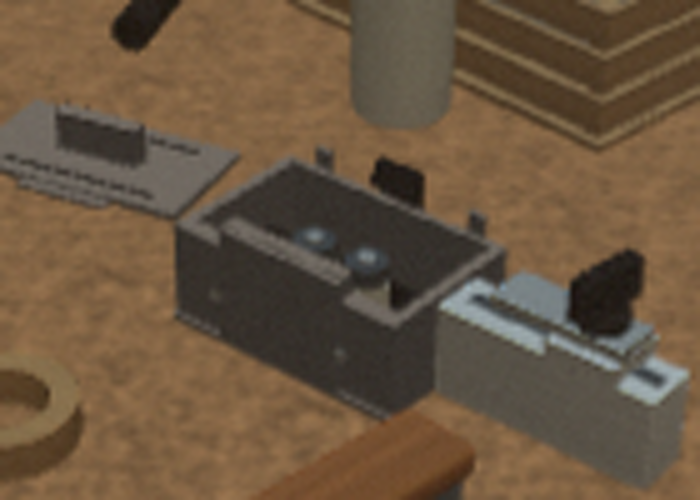

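```bash
python3 -c "
from h import *
delta(578.6,279.2,120,.365)
s=ld('side8.pkl')
f=lambda x,y,sc,x0,y0:((x+.5)/sc+x0-.5,(y+.5)/sc+y0-.5)
P=[f(*p,5,220,150) for p in [(240,156),(178,215),(42,100)]]
w=[onz(s,p,5) for p in P]
print(w,fit2d([(43,-78),(-43,-78),(43,78)],w))
"
```

```text
t 22.57 pos [671.7 190.5 226.1] rpy [3.1284 0.004  1.701 ] w 41.4 F [-0.3 -0.3  1. ] q [ 0.17  0.67  0.97 -0.    1.48  0.04]
DELTA [100.5 -82.1 104.6] spin deg 76.5
[array([643.24035344, 218.40521785,   5.        ]), array([567.64823269, 190.3988706 ,   5.        ]), array([595.08864918, 364.41949353,   5.        ])] (array([579.86563526, 277.53640063]), np.float64(0.33713082482103196), array([[ 3.00561134, -0.25443713],
       [-2.56112294, -0.69523824],
       [-0.44448841,  0.94967538]]))
```

Call:
carry_out:
  motion:
    - [0.3,30,-25,0,9]
    - [0.1,60,-50,0,18]
    - [0,85,-70,0,27]
    - [0,100,-82,0,36]
    - [0,100,-82,20,45]
    - [0,100,-82,40,54]
    - [0,100,-82,60,63]
    - [0,100,-82,80,72]
    - [0,100,-82,90,76.5]
    - [0,100,-82,90,76.5]

```text
time: 23.82
tool_pos: [578.7, 276.7, 133.9]
tcp_rot: [3.134, -0.01, 0.365]
contact_force: [-0.6, -0.2, 0.4]
grip_width: 91.7
```

```bash
python3 snap.py side 9 150 100 320 240 4.5; python3 -c "
from h import *
delta(578.6,279.2,9.5,.365)
"
```

```text
t 23.88 pos [579.1 277.2 134.7] rpy [ 3.1342 -0.0115  0.366 ] w 91.8 F [ 0.3 -0.4  0.6] q [ 0.33  0.63  1.31 -0.01  1.19  1.54]
DELTA [ -1.2  -3.  125.2] spin deg 0.1
```

View pics/side9.png

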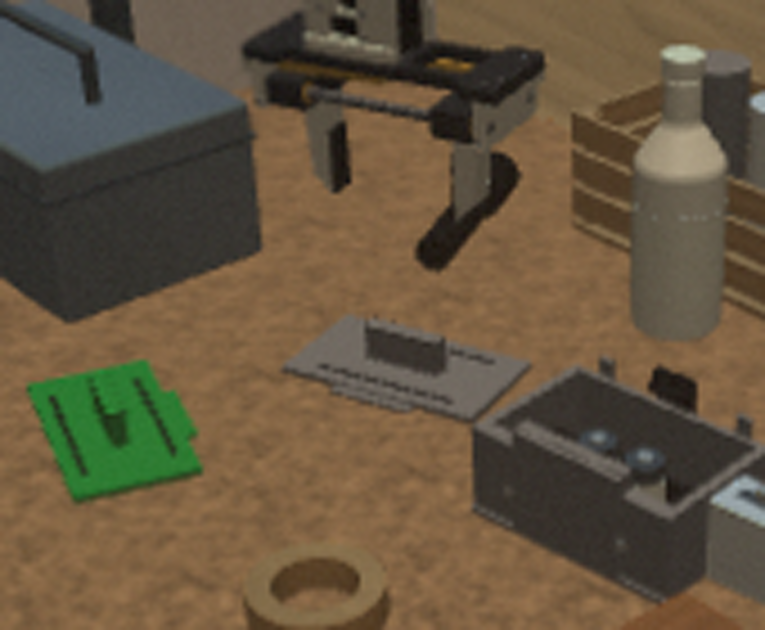

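Call:
carry_out:
  motion:
    - [0,-1,-3,40,0]
    - [0,-1,-3,80,0]
    - [0,-1,-3,105,0]
    - [0,-1,-3,120,0]
    - [0,-1,-3,125,0]
    - [0,-1,-3,125,0]

```text
time: 24.62
tool_pos: [579.4, 279.3, 10.5]
tcp_rot: [3.134, -0.013, 0.366]
contact_force: [0.9, 0.3, 0.1]
grip_width: 91.9
```

```bash
python3 snap.py side 10 150 120 320 240 4.5; python3 -c "
from h import *
delta(578.6,279.2,9.5,.365)
"
```

```text
t 24.68 pos [579.5 279.4  10.9] rpy [ 3.1341 -0.0134  0.3662] w 92.1 F [ 0.5 -0.5 -0.1] q [ 0.33  0.77  1.42 -0.01  0.94  1.54]
DELTA [-0.9 -0.1  1.4] spin deg 0.1
```

View pics/side10.png

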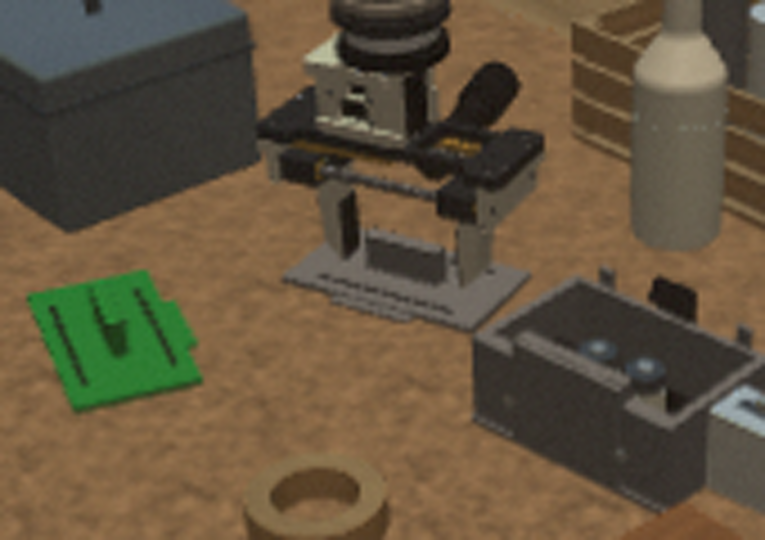

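Call:
carry_out:
  motion:
    - [0.3,0,0,0,0]
    - [0.45,0,0,0,0]
    - [0.6,0,0,0,0]
    - [0.6,0,0,0,0]
    - [0.6,0,0,0,0]
    - [0.6,0,0,-20,0]
    - [0.6,0,0,-40,0]
    - [0.6,0,0,-40,0]

```text
time: 25.68
tool_pos: [579.8, 279.9, 52.1]
tcp_rot: [3.134, -0.016, 0.366]
contact_force: [0.3, -0.7, -1.6]
grip_width: 59.7
```

```bash
python3 snap.py side 11 150 120 320 240 4.5; python3 -c "
from h import *
delta(578.6,279.2,9.5,.365)
"
```

```text
t 25.73 pos [579.  279.6  50.9] rpy [ 3.134  -0.014   0.3662] w 59.7 F [ 0.2  0.4 -1.7] q [ 0.33  0.72  1.39 -0.01  1.02  1.54]
DELTA [-1.1 -0.1 41.4] spin deg 0.1
```

View pics/side11.png

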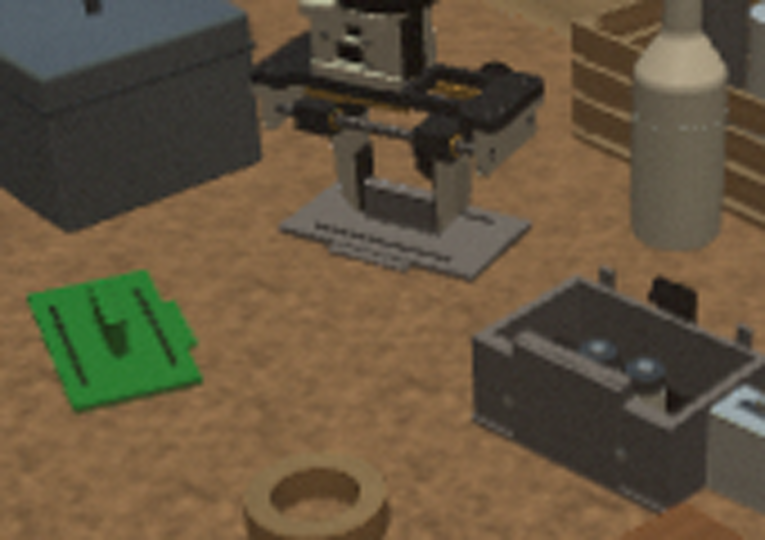

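Call:
carry_out:
  motion:
    - [0.6,0,0,-20,0]
    - [0.6,0,0,-45,0]
    - [0.6,0,0,-70,0]
    - [0.6,0,0,-70,0]

```text
time: 26.22
tool_pos: [578.6, 279.9, 121.5]
tcp_rot: [3.134, -0.016, 0.366]
contact_force: [0.9, 0.6, -1.5]
grip_width: 59.7
```

```bash
python3 -c "
from h import *
delta(474.2,30.3,120,.125)
"
```

```text
t 26.23 pos [578.6 279.9 121.5] rpy [ 3.1339 -0.0164  0.3663] w 59.7 F [ 0.9  0.6 -1.5] q [ 0.34  0.64  1.33 -0.01  1.16  1.54]
DELTA [-186.9  195.7   -0. ] spin deg 13.8
```

Call:
carry_out:
  motion:
    - [0.6,-20,20,0,2]
    - [0.6,-45,46,0,4]
    - [0.6,-70,72,0,6]
    - [0.6,-95,99,0,8]
    - [0.6,-120,125,0,10]
    - [0.6,-145,151,0,12]
    - [0.6,-170,177,0,13.8]
    - [0.6,-187,196,0,13.8]
    - [0.6,-187,196,0,13.8]

```text
time: 27.35
tool_pos: [472.8, 28.9, 118.5]
tcp_rot: [3.139, -0.015, 0.123]
contact_force: [-0.8, 0.8, -1.2]
grip_width: 59.8
```

```bash
python3 snap.py side 12 200 120 340 240 5;python3 snap.py top 12;  python3 -c "
from h import *
delta(474.2,30.3,90,.125)
"
```

```text
t 27.45 pos [473.9  30.2 119. ] rpy [ 3.1387 -0.0164  0.1246] w 59.6 F [ 0.3  0.5 -1.5] q [-0.1   0.37  1.82  0.    0.93  1.35]
DELTA [-0.2 -0.1 29. ] spin deg -0.0
```

View pics/side12.png

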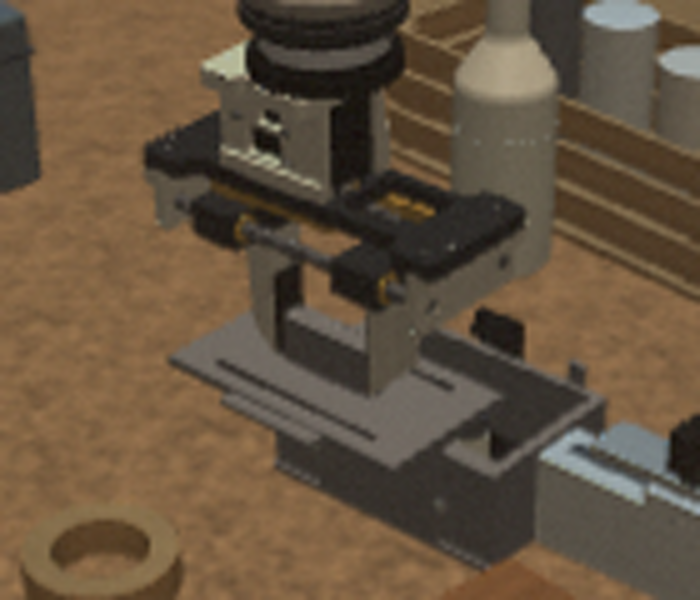

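View pics/top12.png

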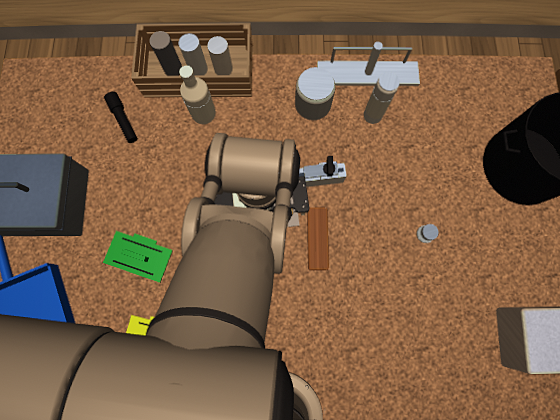

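Call:
carry_out:
  motion:
    - [0.6,0,0,12,0]
    - [0.6,0,0,24,0]
    - [0.6,0,0,30,0]
    - [0.6,0,0,34,0]
    - [0.6,0,0,37,0]
    - [0.6,0,0,37,0]

```text
time: 28.2
tool_pos: [473.7, 30.4, 82.1]
tcp_rot: [3.139, -0.015, 0.125]
contact_force: [-3.4, 0.9, 2.8]
grip_width: 59.9
```

```bash
python3 snap.py side 13 200 120 340 240 5; python3 -c "
from h import *
delta(474.2,30.3,76,.125)
"
```

```text
t 28.25 pos [473.9  30.4  82.2] rpy [ 3.1388 -0.0154  0.125 ] w 59.6 F [-3.  -0.5  2.7] q [-0.1   0.42  1.86  0.    0.84  1.35]
DELTA [0.2 0.1 6.2] spin deg -0.0
```

View pics/side13.png

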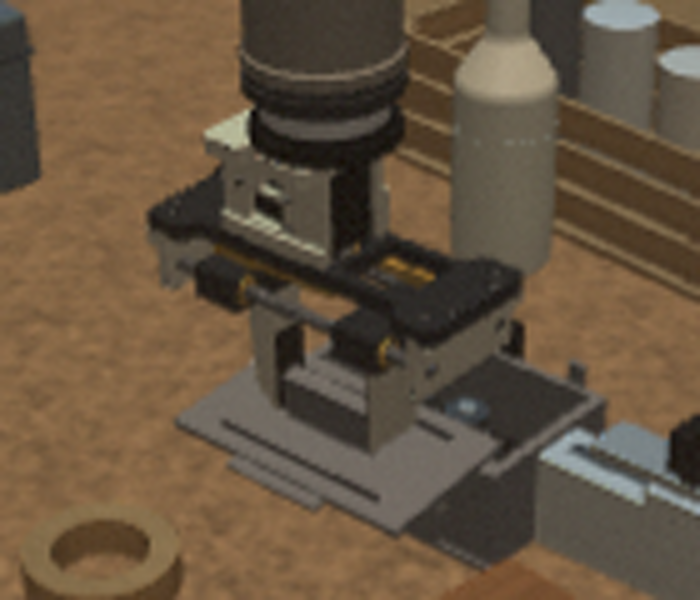

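Call:
carry_out:
  motion:
    - [0.6,0,0,2,0]
    - [0.6,0,0,4,0]
    - [0.6,0,0,5,0]
    - [0.6,0,0,5,0]

```text
time: 28.75
tool_pos: [473.0, 30.2, 77.4]
tcp_rot: [3.139, -0.014, 0.125]
contact_force: [-6.9, -1.2, 6.9]
grip_width: 59.7
```

Call:
carry_out:
  motion:
    - [0.6,0,0,-15,0]
    - [0.6,0,0,-35,0]
    - [0.6,0,0,-35,0]
    - [0.6,0,0,-35,0]

```text
time: 29.25
tool_pos: [472.3, 30.3, 111.7]
tcp_rot: [3.139, -0.013, 0.125]
contact_force: [-0.2, -0.4, -1.5]
grip_width: 59.7
```

```bash
python3 snap.py side 14 200 110 340 230 5; python3 -c "
from h import *
delta(474.2,30.3,76,.125)
"
```

```text
t 29.3 pos [472.2  30.3 111.6] rpy [ 3.139  -0.0125  0.1252] w 59.9 F [-0.1 -0.4 -1.4] q [-0.1   0.38  1.83  0.    0.92  1.35]
DELTA [ 1.6  0.2 35.6] spin deg 0.0
```

View pics/side14.png

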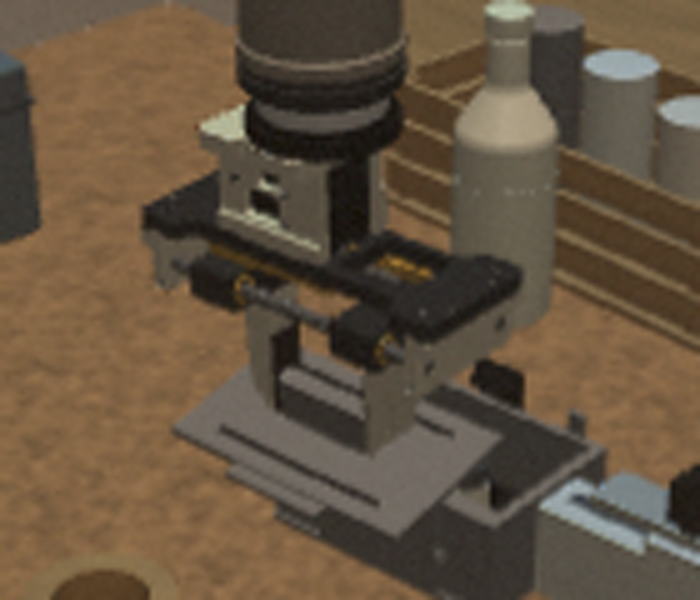

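```bash
cat > tilt.py <<'E'
import sys
from h import *
def planefit(pk,polys,off,sc,pose=.125):
    c=ld(pk);W=cloud(c);m=np.zeros(c["depth"].shape,np.uint8)
    for p in polys:
        q=((np.array(p)+.5)/sc+off-.5).round().astype(np.int32);cv2.fillPoly(m,[q],1)
    P=W[m>0];P=P[~np.isnan(P[:,0])]
    th=pose;R=np.array([[np.cos(th),np.sin(th),0],[-np.sin(th),np.cos(th),0],[0,0,1]])
    Q=(R@(P-[562.5,41.4,0]).T).T
    A=np.c_[Q[:,0],Q[:,1],np.ones(len(Q))]
    k=np.ones(len(Q),bool)
    for _ in range(5):
        s=np.linalg.lstsq(A[k],Q[k,2],rcond=None)[0];r=Q[:,2]-A@s;k=abs(r)<max(2*np.std(r[k]),1)
    print("n",k.sum(),"res",r[k].std(),"slope deg x,y",np.degrees(np.arctan(s[:2])),"z at box(0,0)",s[2]);return s
if __name__=="__main__":
    s=planefit("side14.pkl",[[(195,430),(245,400),(260,412),(370,460),(425,450),(440,470),(395,515),(230,450)]],np.array([200,110]),5)
    c=ld("side14.pkl")
    f=lambda x,y,sc,x0,y0:((x+.5)/sc+x0-.5,(y+.5)/sc+y0-.5)
    # lip ends & plate corners: intersect ray with plane in box frame
    th=.125;R=np.array([[np.cos(th),np.sin(th),0],[-np.sin(th),np.cos(th),0],[0,0,1]])
    for p in [(226,472),(313,508),(397,534),(173,430),(500,437)]:
        o,d=ray(c,f(*p,5,200,110));o=R@(o-[562.5,41.4,0]);d=R@d
        t=(s[0]*o[0]+s[1]*o[1]+s[2]-o[2])/(d[2]-s[0]*d[0]-s[1]*d[1]);print(p,(o+t*d).round(1))
E
python3 tilt.py
```

```text
n 405 res 1.0332257430614913 slope deg x,y [11.00188098 -0.08970131] z at box(0,0) 123.84222617262239
(226, 472) [-140.9   27.7   96.4]
(313, 508) [-137.4  -29.    97.2]
(397, 534) [-129.5  -77.1   98.8]
(173, 430) [-131.6   75.1   98.1]
(500, 437) [-47.3 -76.4 114.8]
```

Call:
carry_out:
  motion:
    - [0.6,2,0,15,0]
    - [0.6,2,0,27,0]
    - [0.6,2,0,33,0]
    - [0.6,2,0,36,0]
    - [0.6,2,0,38.5,0]
    - [0.6,2,0,38.5,0]

```text
time: 30.05
tool_pos: [473.1, 30.5, 73.1]
tcp_rot: [3.139, -0.009, 0.125]
contact_force: [-6.4, -0.9, 5.1]
grip_width: 59.6
```

Call:
carry_out:
  motion:
    - [0.6,0,0,-15,0]
    - [0.6,0,0,-35,0]
    - [0.6,0,0,-38,0]
    - [0.6,0,0,-38,0]

```text
time: 30.55
tool_pos: [472.7, 30.6, 110.8]
tcp_rot: [3.139, -0.009, 0.125]
contact_force: [-0.3, -1.1, -1.5]
grip_width: 59.7
```

```bash
python3 snap.py side 15 200 110 340 230 5; python3 -c "
from h import *
import tilt
s=tilt.planefit('side15.pkl',[[(195,430),(245,400),(260,412),(370,460),(425,450),(440,470),(395,515),(230,450)]],np.array([200,110]),5)
delta(474.2,30.3,76,.125)
"
```

```text
n 406 res 1.1536464174310872 slope deg x,y [17.026105   -0.23131307] z at box(0,0) 133.20065761288427
t 30.6 pos [472.4  30.6 110.5] rpy [ 3.1395 -0.0086  0.1254] w 59.5 F [-0.  -0.1 -1.3] q [-0.1   0.38  1.83 -0.    0.92  1.35]
DELTA [ 1.5  0.5 34.5] spin deg 0.0
```

View pics/side15.png

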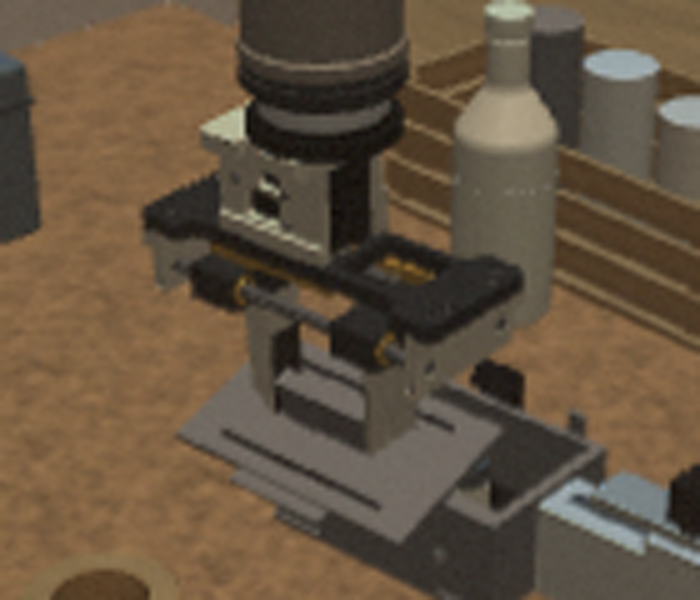

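```bash
python3 -c "
from h import *
delta(568.5,42.1,110.5,.125)
import tilt
s=tilt.planefit('side15.pkl',[[(195,430),(245,400),(260,412),(370,460),(425,450),(440,470),(395,515),(230,450)]],np.array([200,110]),5)
c=ld('side15.pkl')
f=lambda x,y,sc,x0,y0:((x+.5)/sc+x0-.5,(y+.5)/sc+y0-.5)
th=.125;R=np.array([[np.cos(th),np.sin(th),0],[-np.sin(th),np.cos(th),0],[0,0,1]])
for p in [(230,477),(318,515),(401,541),(177,434),(500,435)]:
        o,d=ray(c,f(*p,5,200,110));o=R@(o-[562.5,41.4,0]);d=R@d
        t=(s[0]*o[0]+s[1]*o[1]+s[2]-o[2])/(d[2]-s[0]*d[0]-s[1]*d[1]);print(p,(o+t*d).round(1))
"
```

```text
t 30.6 pos [472.4  30.6 110.5] rpy [ 3.1395 -0.0086  0.1254] w 59.5 F [-0.  -0.1 -1.3] q [-0.1   0.38  1.83 -0.    0.92  1.35]
DELTA [96.8  0.6  0.9] spin deg 0.0
n 406 res 1.1536464174310872 slope deg x,y [17.026105   -0.23131307] z at box(0,0) 133.20065761288427
(230, 477) [-137.2   28.7   91.1]
(318, 515) [-134.9  -29.9   92. ]
(401, 541) [-128.   -78.3   94.3]
(177, 434) [-128.2   76.    93.6]
(500, 435) [-50.1 -78.5 118.2]
```

Call:
carry_out:
  motion:
    - [0.6,15,0,0,0]
    - [0.6,40,0,0,0]
    - [0.6,65,0,0,0]
    - [0.6,85,0,0,0]
    - [0.6,97,0,0,0]
    - [0.6,97,0,0,0]
    - [0.6,97,0,0,0]

```text
time: 31.48
tool_pos: [567.7, 42.7, 111.0]
tcp_rot: [3.14, -0.007, 0.125]
contact_force: [-0.1, -0.3, -1.7]
grip_width: 59.6
```

```bash
python3 snap.py side 16 220 110 360 230 5; python3 -c "
from h import *
delta(568.5,42.1,88,.125)
"
```

```text
t 31.52 pos [567.8  42.7 111.2] rpy [ 3.1397 -0.0076  0.1253] w 59.9 F [ 0.6  0.5 -0.8] q [-0.06  0.53  1.56 -0.    1.04  1.39]
DELTA [ 0.5  0.6 23.2] spin deg 0.0
```

View pics/side16.png

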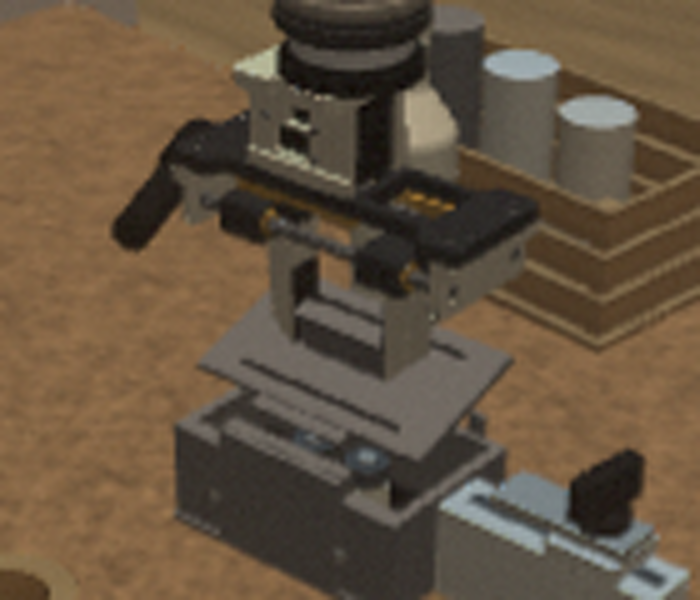

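Call:
carry_out:
  motion:
    - [0.6,1,0,8,0]
    - [0.6,1,0,16,0]
    - [0.6,1,0,20,0]
    - [0.6,1,0,22.7,0]
    - [0.6,1,0,22.7,0]
    - [0.6,1,0,22.7,0]

```text
time: 32.28
tool_pos: [569.1, 42.8, 88.6]
tcp_rot: [3.14, -0.008, 0.125]
contact_force: [1.3, -0.4, -2.4]
grip_width: 59.7
```

```bash
python3 snap.py side 17 220 110 360 230 5; python3 -c "
from h import *
delta(568.5-11*.992,42.1-11*.125,88,.125)
"
```

```text
t 32.33 pos [569.1  42.8  88.7] rpy [ 3.1396 -0.0081  0.1253] w 59.6 F [-0.1 -0.6 -1.5] q [-0.06  0.56  1.58 -0.    0.99  1.39]
DELTA [-11.7   0.6   0.6] spin deg 0.0
```

View pics/side17.png

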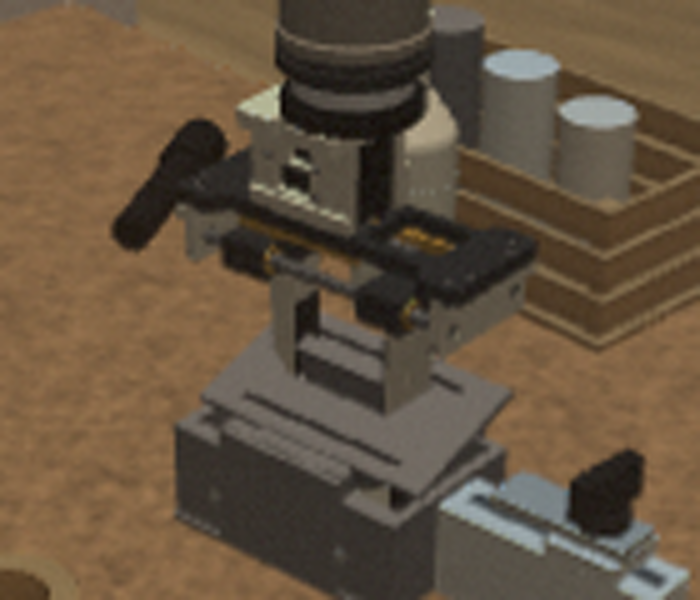

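Tilted cover now sits over the box, lip (crop ≈(280,440)) just behind the hood. Slide the lip in.

Call:
carry_out:
  motion:
    - [0.6,-3,0.6,0,0]
    - [0.6,-6,0.6,0,0]
    - [0.6,-9,0.6,0,0]
    - [0.6,-11,0.6,0,0]
    - [0.6,-11,0.6,0,0]
    - [0.6,-11,0.6,0,0]

```text
time: 33.08
tool_pos: [558.8, 40.9, 88.8]
tcp_rot: [3.139, -0.009, 0.125]
contact_force: [2.8, 0.5, -1.5]
grip_width: 59.7
```

```bash
python3 snap.py side 18 220 110 360 230 5; python3 -c "
from h import *
delta(568.5-11*.992,42.1-11*.125,88,.125)
"
```

```text
t 33.12 pos [558.8  40.8  88.8] rpy [ 3.1395 -0.0091  0.1253] w 59.5 F [ 2.8 -0.  -1.9] q [-0.06  0.54  1.61 -0.    0.97  1.38]
DELTA [-1.2 -0.   0.8] spin deg 0.0
```

View pics/side18.png

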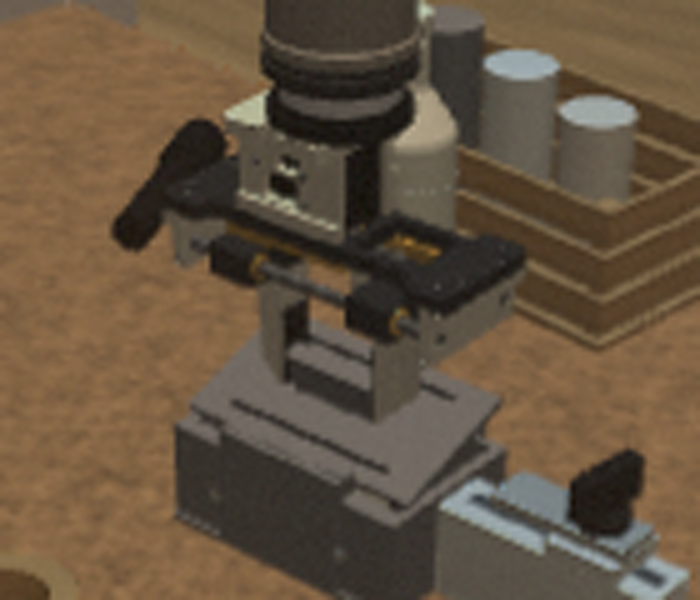

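Call:
carry_out:
  motion:
    - [0.6,0.5,0,2,0]
    - [0.6,1.2,0,4,0]
    - [0.6,1.8,0,6,0]
    - [0.6,2.6,0,8,0]
    - [0.6,2.6,0,8,0]

```text
time: 33.75
tool_pos: [562.7, 41.3, 81.9]
tcp_rot: [3.139, -0.012, 0.125]
contact_force: [3.3, 1.8, 6.0]
grip_width: 59.9
```

```bash
python3 snap.py side 19 220 110 360 230 5; python3 -c "
from h import *
import tilt
s=tilt.planefit('side19.pkl',[[(205,405),(240,370),(260,385),(370,430),(425,410),(440,430),(405,485),(235,410)]],np.array([220,110]),5)
delta(562.5+2*.992,41.4+2*.125,73,.125)
"
```

```text
n 369 res 1.1915498531526518 slope deg x,y [10.73875764 -0.41005608] z at box(0,0) 77.20510837244274
t 33.8 pos [562.7  41.3  81.8] rpy [ 3.1392 -0.0122  0.1252] w 59.8 F [2.6 1.9 5. ] q [-0.06  0.56  1.61 -0.    0.96  1.38]
DELTA [ 1.7 -0.2  8.9] spin deg 0.0
```

View pics/side19.png

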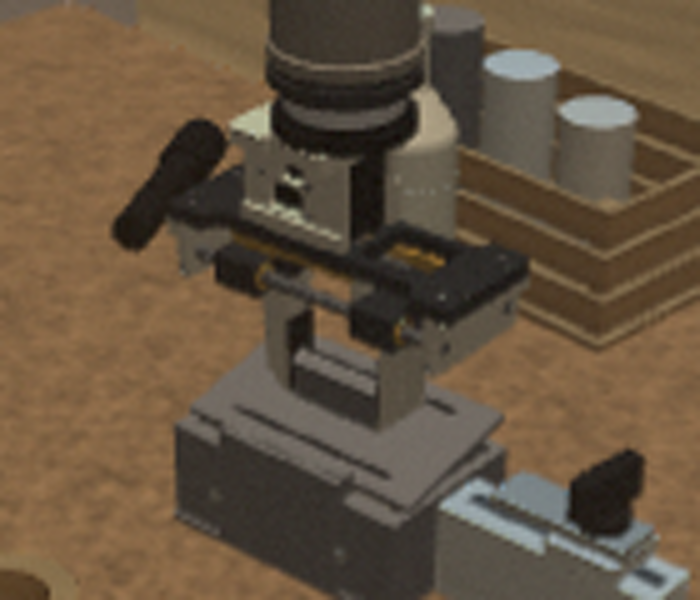

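Call:
carry_out:
  motion:
    - [0.6,-1,0,1,0]
    - [0.6,-1,0,3,0]
    - [0.6,-0.5,0,5,0]
    - [0.6,0.3,0,7,0]
    - [0.6,0.3,0,7,0]

```text
time: 34.42
tool_pos: [565.1, 41.4, 76.7]
tcp_rot: [3.139, -0.017, 0.125]
contact_force: [3.1, 1.3, 9.2]
grip_width: 59.5
```

```bash
python3 snap.py side 20 220 110 360 230 5; python3 -c "
from h import *
import tilt
s=tilt.planefit('side20.pkl',[[(205,405),(240,370),(260,385),(370,430),(425,410),(440,430),(405,485),(235,410)]],np.array([220,110]),5)
delta(562.5+2*.992,41.4+2*.125,73,.125)
"
```

```text
n 339 res 1.0160844695068652 slope deg x,y [ 5.31232728 -0.24703148] z at box(0,0) 72.26390866084212
t 34.48 pos [565.   41.4  76.7] rpy [ 3.1386 -0.0171  0.1252] w 59.8 F [2.9 1.1 9.5] q [-0.06  0.57  1.61  0.    0.94  1.38]
DELTA [-0.6 -0.3  3.7] spin deg 0.0
```

View pics/side20.png

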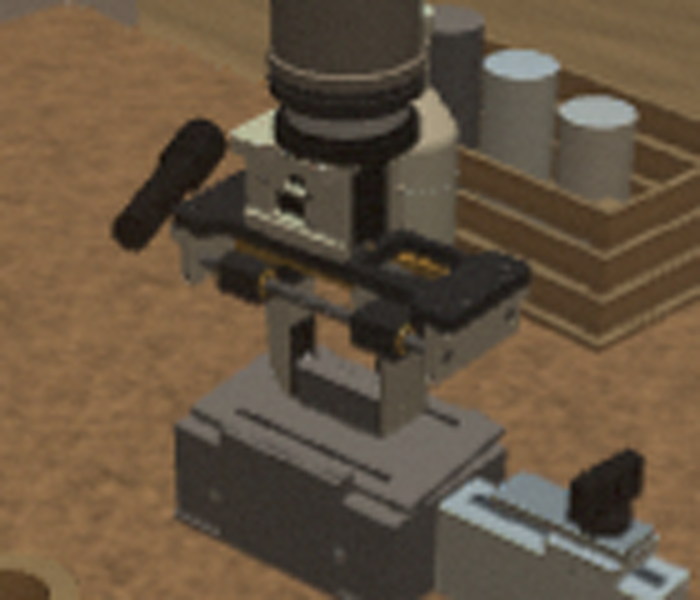

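Call:
carry_out:
  motion:
    - [0.6,-1.5,0,1,0]
    - [0.6,-2,0,3,0]
    - [0.6,-2,0,5,0]
    - [0.6,-1.5,0,7,0]
    - [0.6,-1.5,0,8,0]
    - [0.6,-1.5,0,8,0]

```text
time: 35.22
tool_pos: [566.2, 41.3, 70.6]
tcp_rot: [3.138, -0.023, 0.125]
contact_force: [4.8, 1.5, 8.6]
grip_width: 59.6
```

```bash
python3 snap.py side 21 220 110 360 230 5; python3 -c "
from h import *
import tilt
s=tilt.planefit('side21.pkl',[[(205,410),(240,380),(260,385),(370,435),(425,420),(440,430),(405,485),(235,410)]],np.array([220,110]),5)
delta(562.5+2*.992,41.4+2*.125,73,.125)
"
```

```text
n 290 res 0.9869331313201334 slope deg x,y [-0.49620488  0.12875472] z at box(0,0) 67.14596909132631
t 35.27 pos [566.2  41.3  70.6] rpy [ 3.1381 -0.0233  0.1247] w 60.0 F [4.8 1.6 7.8] q [-0.06  0.57  1.62  0.    0.92  1.38]
DELTA [-1.6 -0.5 -2.4] spin deg -0.0
```

View pics/side21.png

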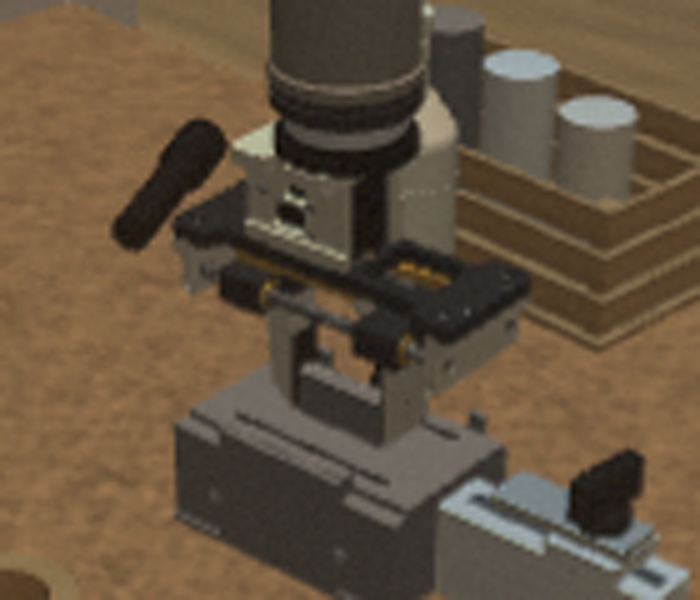

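Call:
carry_out:
  motion:
    - [0.2,0,0,-1,0]
    - [0.2,0,0,-1,0]
    - [0.2,0,0,-1,0]
    - [0.2,0,0,-20,0]
    - [0.2,0,0,-50,0]
    - [0.4,0,0,-80,0]
    - [0.6,0,0,-100,0]
    - [0.8,-60,0,-110,0]
    - [1,-100,0,-110,0]
    - [1,-100,0,-110,0]

```text
time: 36.52
tool_pos: [461.7, 28.9, 178.1]
tcp_rot: [3.138, -0.021, 0.124]
contact_force: [0.3, 0.4, -0.7]
grip_width: 28.1
```

```bash
python3 snap.py side 22 220 120 360 240 5; python3 snap.py top 22 210 135 350 215 5.7; python3 -c "
from h import *
import tilt
s=tilt.planefit('side22.pkl',[[(205,360),(240,330),(260,335),(370,385),(425,370),(440,380),(405,435),(235,360)]],np.array([220,120]),5)
delta(562.5+38*.992,41.4+38*.125,120,.125)
"
```

```text
n 302 res 0.9671450477973308 slope deg x,y [-0.774304   -0.12624888] z at box(0,0) 66.96500306437011
t 36.62 pos [464.9  28.9 178.5] rpy [ 3.1378 -0.0243  0.1245] w 19.9 F [ 0.4 -0.5  0.3] q [-0.1   0.27  1.77  0.    1.07  1.34]
DELTA [134.9  -0.6  61.8] spin deg -0.0
```

View pics/side22.png

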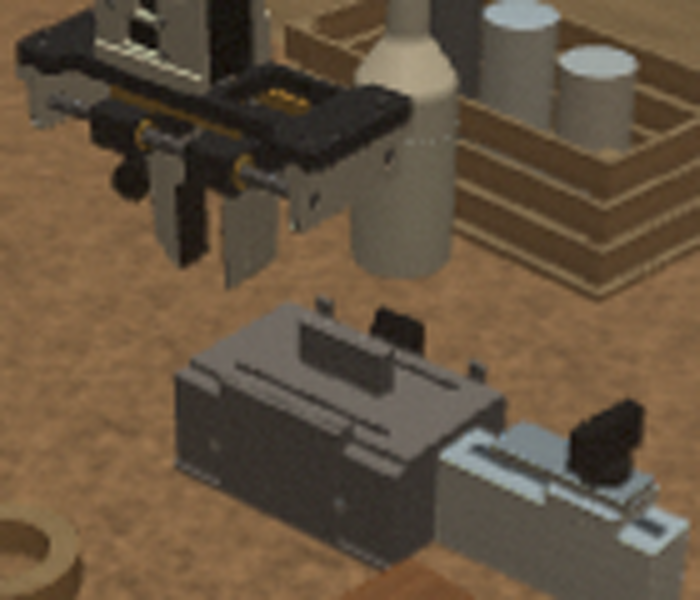

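View pics/top22.png

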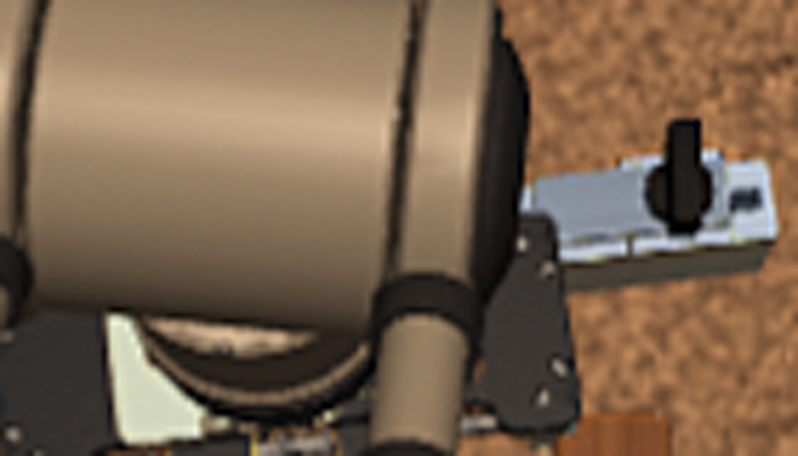

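```bash
python3 -c "
from h import *
delta(592.3,45.1,120,.125)
"
```

```text
t 36.62 pos [464.9  28.9 178.5] rpy [ 3.1378 -0.0243  0.1245] w 19.9 F [ 0.4 -0.5  0.3] q [-0.1   0.27  1.77  0.    1.07  1.34]
DELTA [126.9  -0.5  61.6] spin deg -0.0
```

Call:
carry_out:
  motion:
    - [1,30,0,10,0]
    - [1,70,0,25,0]
    - [1,110,0,45,0]
    - [1,127,0,62,0]
    - [1,127,0,80,0]
    - [1,127,0,95,0]
    - [1,127,0,100,0]
    - [1,127,0,100,0]

```text
time: 37.62
tool_pos: [593.5, 44.5, 81.6]
tcp_rot: [3.138, -0.024, 0.124]
contact_force: [-0.7, 0.1, 0.2]
grip_width: 0.6
```

```bash
python3 snap.py side 23 220 120 360 240 5; python3 -c "
from h import *
delta(592.3,45.1,67,.125)
"
```

```text
t 37.67 pos [593.7  44.5  82.1] rpy [ 3.1377 -0.0251  0.1245] w 0.6 F [-0.2  0.6  0.7] q [-0.05  0.6   1.53  0.    0.99  1.39]
DELTA [-1.7 -0.8 15.1] spin deg -0.0
```

View pics/side23.png

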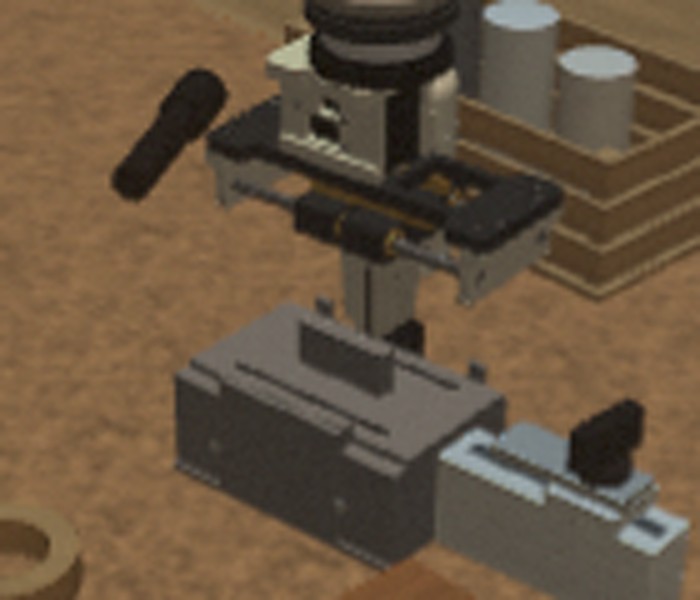

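Call:
carry_out:
  motion:
    - [1,-3,0,5,0]
    - [1,-4,0,10,0]
    - [1,-4,0,14,0]
    - [1,-4,0,16,0]
    - [1,-4,0,18,0]
    - [1,-4,0,18,0]

```text
time: 38.42
tool_pos: [590.1, 44.0, 67.1]
tcp_rot: [3.137, -0.026, 0.125]
contact_force: [-9.7, -0.9, 23.8]
grip_width: 0.4
```

Call:
carry_out:
  motion:
    - [1,0,0,-20,0]
    - [1,0,0,-50,0]
    - [1,0,0,-90,0]
    - [0.8,-40,50,-100,0]
    - [0.6,-80,100,-100,0]
    - [0.5,-100,150,-100,0]
    - [0.5,-100,200,-100,0]
    - [0.5,-100,210,-100,0]

```text
time: 39.42
tool_pos: [514.4, -179.7, 165.5]
tcp_rot: [3.136, -0.027, 0.121]
contact_force: [0.5, -0.1, -0.3]
grip_width: 44.1
```

```bash
python3 snap.py side 24 220 140 360 240 5; python3 snap.py top 24; python3 -c "
from h import *
t=ld('top24.pkl');crop(t,220,145,360,225,5.7,'pics/top24c.png')
import tilt
s=tilt.planefit('side24.pkl',[[(205,260),(240,230),(260,235),(370,285),(425,270),(440,280),(405,335),(235,260)]],np.array([220,140]),5)
delta(583.5,-128.3,170,3.144)
"
```

```text
n 312 res 0.9415227338452575 slope deg x,y [-1.00309228  0.0325916 ] z at box(0,0) 66.98847558889693
t 39.52 pos [ 514.3 -177.5  165.1] rpy [ 3.1375 -0.026   0.1229] w 45.8 F [-0.   0.7  0.4] q [-0.48  0.42  1.59  0.01  1.11  0.96]
DELTA [ 74.8 -40.3  -3.1] spin deg -173.1
```

View pics/side24.png

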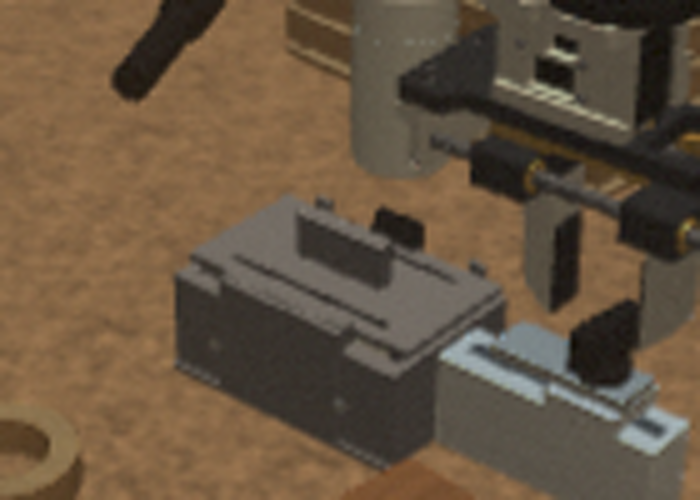

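View pics/top24c.png

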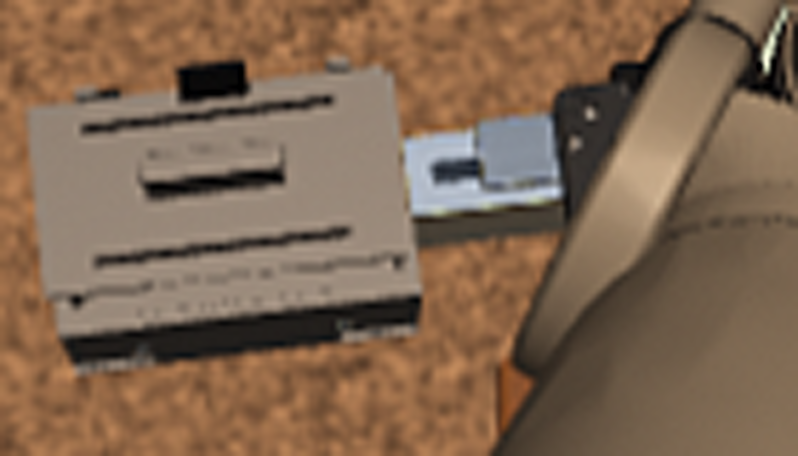

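```bash
python3 -c "
from h import *
t=ld('top24.pkl');s=ld('side24.pkl')
f=lambda x,y,sc,x0,y0:((x+.5)/sc+x0-.5,(y+.5)/sc+y0-.5)
P=[f(*p,5.7,220,145) for p in [(28,110),(388,68),(45,298),(408,258)]]
th=.125;R=np.array([[np.cos(th),np.sin(th)],[-np.sin(th),np.cos(th)]])
for p in P: print((R@(onz(t,p,67)[:2]-[560.5,40.8])).round(1))
print('rib top', [(R@(onz(t,f(*p,5.7,220,145),95)[:2]-[560.5,40.8])).round(1) for p in [(137,155),(283,143),(283,172),(147,188)]])
print('side')
for p in [(290,195),(505,290),(185,262),(395,357)]: print((R@(onz(s,f(*p,5,220,140),67)[:2]-[561,40.3])).round(1))
"
```

```text
[50.1 81.7]
[ 49.4 -75.8]
[-34.8  82.5]
[-36.8 -73.2]
rib top [array([14.3, 35.2]), array([ 11.8, -26.1]), array([ -0.8, -24.6]), array([-0.6, 32.6])]
side
[53.1 81.5]
[ 49.7 -76.4]
[-42.2  77.9]
[-41.1 -70.3]
```

```bash
python3 -c "
from h import *
t=ld('top24.pkl');s=ld('side24.pkl')
crop(t,222,150,295,212,10.5,'pics/z1.png');crop(s,250,170,325,235,10,'pics/z2.png')
f=lambda x,y,sc,x0,y0:((x+.5)/sc+x0-.5,(y+.5)/sc+y0-.5)
th=.125;R=np.array([[np.cos(th),np.sin(th)],[-np.sin(th),np.cos(th)]])
for p in [(95,93),(338,62),(212,65),(212,97)]: print((R@(onz(t,f(*p,5.7,220,145),73)[:2]-[560.5,40.8])).round(1))
"
```

```text
[51.9 51.6]
[ 52.6 -54.3]
[58.2  0. ]
[43.7  1.6]
```

View pics/z1.png

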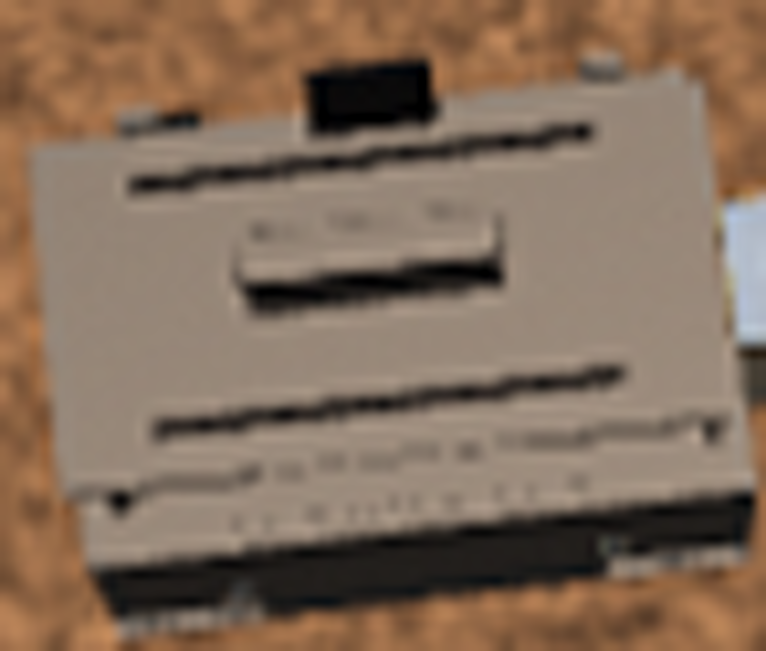

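View pics/z2.png

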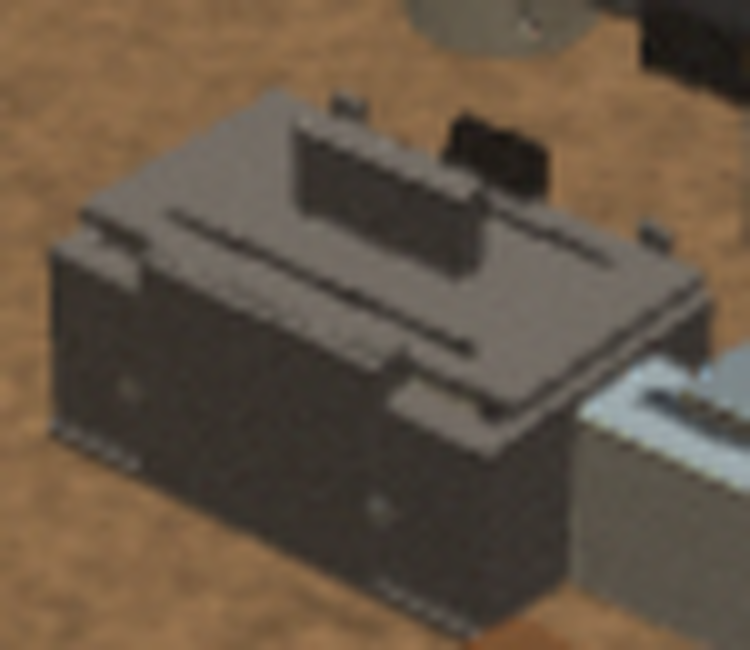

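```bash
python3 -c "
from h import *
delta(583.7,-128.2,150,.0025)
"
```

```text
t 39.52 pos [ 514.3 -177.5  165.1] rpy [ 3.1375 -0.026   0.1229] w 45.8 F [-0.   0.7  0.4] q [-0.48  0.42  1.59  0.01  1.11  0.96]
DELTA [ 74.5 -40.5  16.9] spin deg 6.9
```

Call:
carry_out:
  motion:
    - [0.55,20,-10,0,2]
    - [0.55,45,-24,0,4]
    - [0.55,65,-35,5,7]
    - [0.55,75,-40.5,15,7]
    - [0.55,75,-40.5,17,7]
    - [0.55,75,-40.5,17,7]

```text
time: 40.28
tool_pos: [583.5, -128.1, 149.5]
tcp_rot: [3.141, -0.025, 0.001]
contact_force: [-1.2, 0.8, -0.5]
grip_width: 41.1
```

```bash
python3 snap.py side 25 240 120 380 240 5; python3 -c "
from h import *
delta(583.7,-128.2,92,.0025)
"
```

```text
t 40.33 pos [ 583.6 -128.4  149.9] rpy [ 3.1407e+00 -2.5700e-02  7.0000e-04] w 41.6 F [-0.6 -1.1  0. ] q [-0.35  0.53  1.45  0.01  1.14  1.22]
DELTA [-1.4 -0.2 57.9] spin deg -0.1
```

View pics/side25.png

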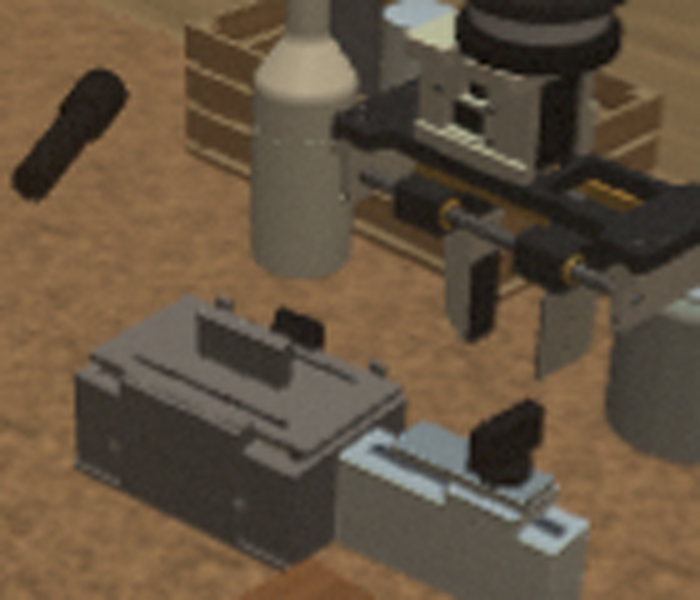

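Call:
carry_out:
  motion:
    - [0.55,-1,0,20,0]
    - [0.55,-1,0,40,0]
    - [0.55,-1,0,53,0]
    - [0.55,-1,0,57.5,0]
    - [0.55,-1,0,57.5,0]
    - [0.8,-1,0,57.5,0]
    - [1,-1,0,57.5,0]
    - [1,-1,0,57.5,0]
    - [1,-1,0,57.5,0]

```text
time: 41.45
tool_pos: [584.2, -127.8, 92.7]
tcp_rot: [3.142, -0.026, 0.001]
contact_force: [-0.1, 3.5, 1.8]
grip_width: 12.8
```

```bash
python3 -c "
from h import *
delta(575.6,-63.7,92,.0025)
"
```

```text
t 41.45 pos [ 584.2 -127.8   92.7] rpy [ 3.1416e+00 -2.6100e-02  7.0000e-04] w 12.8 F [-0.1  3.5  1.8] q [-0.35  0.59  1.51  0.01  1.01  1.22]
DELTA [ -8.6 -64.1   0.4] spin deg -0.1
```

Call:
carry_out:
  motion:
    - [1,-1,-8,0,0]
    - [1,-2,-18,0,0]
    - [1,-4,-28,0,0]
    - [1,-5,-38,0,0]
    - [1,-6,-48,0,0]
    - [1,-7,-57,0,0]
    - [1,-8,-64,0,0]
    - [1,-8,-66.5,0,0]
    - [1,-8,-66.5,0,0]
    - [1,-8,-66.5,0,0]

```text
time: 42.7
tool_pos: [576.4, -62.7, 92.7]
tcp_rot: [3.139, -0.027, 0.001]
contact_force: [-0.1, -7.6, 1.8]
grip_width: 12.9
```

```bash
python3 snap.py side 26 240 120 380 240 5; python3 -c "
from h import *
delta(575.6,-63.7,92,.0025)
"
```

```text
t 42.75 pos [576.3 -62.7  92.7] rpy [ 3.1394e+00 -2.6700e-02  6.0000e-04] w 12.8 F [ 0.4 -7.7  1.7] q [-0.24  0.56  1.57  0.01  0.98  1.32]
DELTA [-0.8  1.   0.7] spin deg -0.1
```

View pics/side26.png

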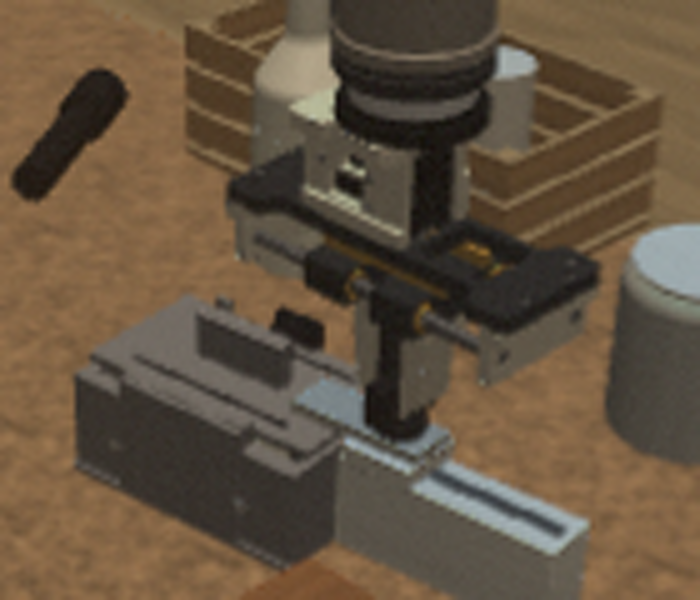

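Call:
carry_out:
  motion:
    - [1,0,0,0,4]
    - [1,0,0,0,12]
    - [1,0,0,0,20]
    - [1,0,0,0,28]
    - [1,0,0,0,36]
    - [1,0,0,0,42]
    - [1,0,0,0,42]

```text
time: 43.62
tool_pos: [576.2, -63.0, 92.7]
tcp_rot: [-3.126, -0.021, -0.731]
contact_force: [0.7, -4.8, 0.8]
grip_width: 13.0
```

Call:
carry_out:
  motion:
    - [1,0,0,0,8]
    - [1,0,0,0,16]
    - [1,0,0,0,24]
    - [1,0,0,0,32]
    - [1,0,0,0,38]
    - [1,0,0,0,42]
    - [1,0,0,0,42]

```text
time: 44.5
tool_pos: [576.1, -63.0, 92.7]
tcp_rot: [-3.116, -0.006, -1.461]
contact_force: [1.8, -3.3, 2.0]
grip_width: 12.9
```

```bash
python3 -c "
from h import *
delta(575.6,-63.7,92,.0025-1.45)
from plant import bot
print(bot.get_obs()['moment'])
"
```

```text
t 44.5 pos [576.1 -63.   92.7] rpy [-3.1161 -0.0059 -1.4614] w 12.9 F [ 1.8 -3.3  2. ] q [-0.24  0.56  1.57  0.    0.98  2.79]
DELTA [0.6 0.6 0.7] spin deg -0.8
[-0.63768296  0.25870834  0.190638  ]
```

Call:
carry_out:
  motion:
    - [1,0,0,0,3]
    - [1,0,0,0,5]
    - [1,0,0,0,5]

```text
time: 44.88
tool_pos: [576.2, -62.7, 92.7]
tcp_rot: [-3.115, -0.004, -1.547]
contact_force: [1.7, -1.7, 2.0]
grip_width: 13.6
```

```bash
python3 -c "
from h import *
delta(575.6,-63.7,92,.0025-1.45)
from plant import bot
print(bot.get_obs()['moment'])
"
```

```text
t 44.88 pos [576.2 -62.7  92.7] rpy [-3.1154 -0.0036 -1.5465] w 13.6 F [ 1.7 -1.7  2. ] q [-0.24  0.56  1.57  0.    0.98  2.87]
DELTA [0.9 0.7 0.7] spin deg -5.7
[-0.23943913 -0.01011419  0.75069875]
```

Call:
carry_out:
  motion:
    - [1,0,0,0,-4]
    - [1,0,0,0,-4]
    - [0.7,0,0,0,-4]
    - [0.55,0,0,0,-4]
    - [0.55,0,0,0,-4]
    - [0.55,0,0,-20,-4]
    - [0.55,0,0,-50,-4]
    - [0.55,0,0,-90,-4]

```text
time: 45.88
tool_pos: [573.1, -62.2, 182.7]
tcp_rot: [-3.118, -0.004, -1.477]
contact_force: [0.5, 0.0, -0.4]
grip_width: 41.1
```

Call:
carry_out:
  motion:
    - [0.5,40,0,-20,-8]
    - [0.5,90,0,-20,-16]
    - [0.5,140,0,-20,-24]
    - [0.5,190,0,-20,-24]
    - [0.5,230,0,-20,-24]
    - [0.5,250,0,-20,-24]
    - [0.5,250,0,-20,-24]

```text
time: 46.75
tool_pos: [595.5, -312.2, 203.0]
tcp_rot: [-3.122, -0.012, -1.061]
contact_force: [-0.2, 0.5, -0.4]
grip_width: 46.0
```

```bash
python3 snap.py side 27; python3 snap.py top 27; python3 -c "
from h import *
t=ld('top27.pkl');crop(t,220,145,360,225,5.7,'pics/top27c.png');s=ld('side27.pkl');crop(s,245,170,365,250,6,'pics/side27c.png')
delta(575.6,-63.7,92,.0025-1.45)
"
```

```text
t 46.85 pos [ 595.8 -310.2  203.4] rpy [-3.1221 -0.0122 -1.0583] w 45.6 F [0.8 0.1 0.4] q [-0.6   0.62  1.13  0.01  1.37  2.03]
DELTA [-226.1 -101.1  110.7] spin deg 22.3
```

View pics/top27c.png

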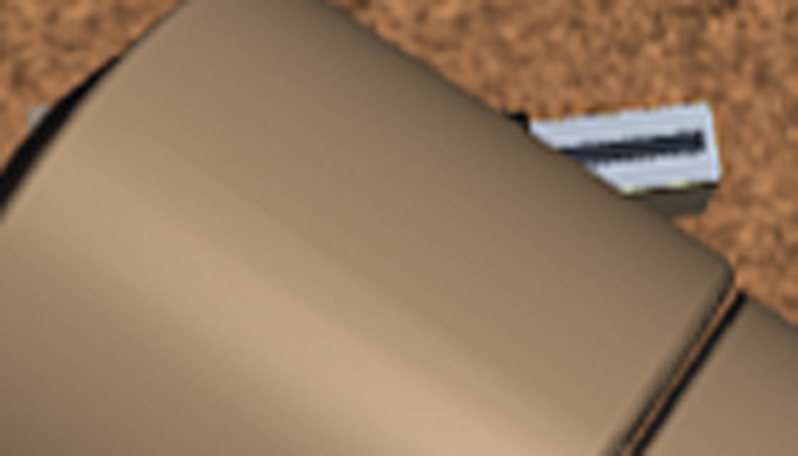

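View pics/side27c.png

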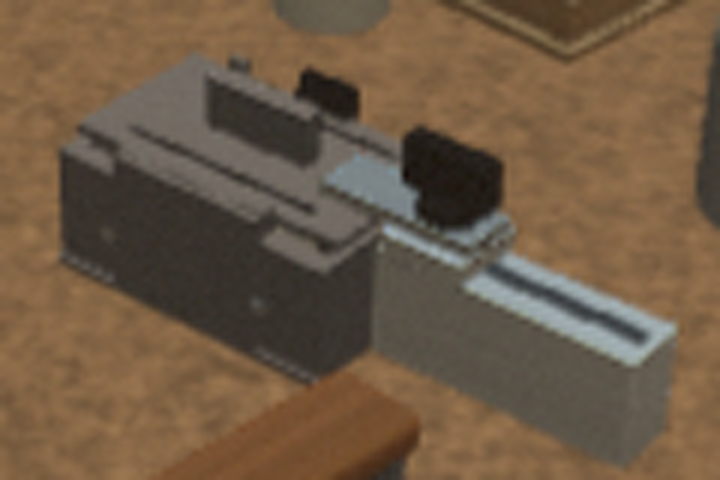

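View pics/top27.png

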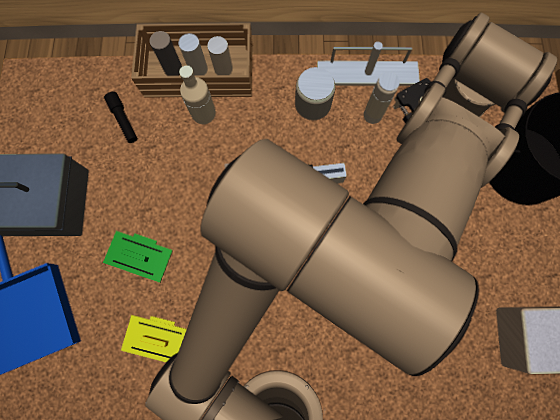

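Call:
carry_out:
  motion:
    - [0.5,-45,-12,0,-8]
    - [0.5,-105,-28,0,-16]
    - [0.5,-165,-45,0,-24]
    - [0.5,-225,-61,0,-32]
    - [0.5,-285,-78,0,-40]
    - [0.5,-345,-94,0,-48]
    - [0.5,-405,-110,0,-56]
    - [0.5,-465,-127,0,-64]
    - [0.5,-525,-143,0,-72]
    - [0.5,-570,-155,0,-76]

```text
time: 48.1
tool_pos: [449.2, 265.8, 199.9]
tcp_rot: [3.135, -0.022, 0.274]
contact_force: [0.5, 0.0, 0.0]
grip_width: 46.1
```

```bash
python3 snap.py side 28; python3 snap.py top 28; python3 -c "
from h import *
t=ld('top28.pkl');crop(t,220,145,360,225,5.7,'pics/top28c.png');s=ld('side28.pkl');crop(s,245,170,365,250,6,'pics/side28c.png')
delta(575.6,-63.7,92,.0025-1.45)
"
```

```text
t 48.2 pos [448.6 267.2 199.7] rpy [ 3.136  -0.0222  0.2763] w 45.9 F [-0.1 -0.7 -0.4] q [ 0.4   0.35  1.59 -0.01  1.18  1.69]
DELTA [ 29.5 352.4 110.4] spin deg 98.8
```

View pics/top28c.png

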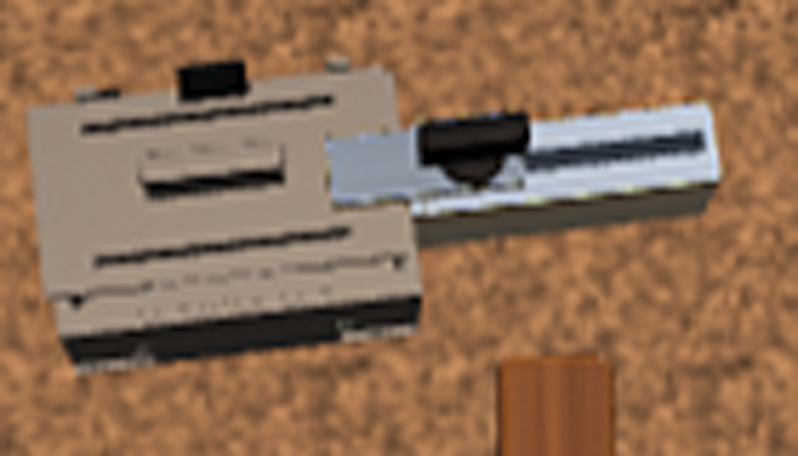

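View pics/top28.png

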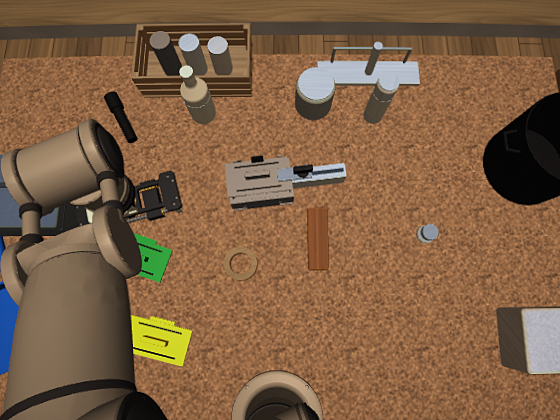

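```bash
python3 -c "
from plant import bot
print(bot.get_obs()['contact_force'], bot.close_job())"
```

```text
the job is handed in; nothing more can be done
[-0.06981509 -0.69652624 -0.36410189] None
```

The job is done and handed in at 48 s of the 210 s allowed. No verdict was reported.

**What I did:**
- **Opening:** I loosened the knob to its end stop and slid the keeper out to its end stop.
- **Cells:** Only two loose cells were in view. I stood one in each of the two middle wells.
- **Cover:** I gripped it by the rib ends and tilted it about 17° by lowering its back edge onto the hood. I then hooked the lip into the slot, pivoted the back down and pressed the back edge.
- **Closing:** I slid the keeper home until it met its stop at about 8 N. I turned the knob about 1.45 rad back to its tight stop, let go and moved the arm clear.

**What the last checks showed:**
- **Cover:** It lies flat, with its top at about 67 mm and a tilt of at most 1°. The snap finger overlaps the cover's back edge by about 3 to 4 mm.
- **Keeper and knob:** The keeper sits at the same pixels as at the start, and the knob is in line with the rail.
- **Other items:** The jar, brush, bottle and tin are where they began.

**What disagreed:**
- The pictures put the cover about 2 to 4 mm to the left. The slot allows about 4 mm of side play, and the robot's own readings say about 0.5 mm to the right.
- The camera and robot frames differed by about 2 mm in x.
- My check press on the cover's back edge reached 24 N, above the 5 to 15 N needed to snap it.

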